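# Transfer a sample row from the carrier to the warming block in sequence

### The arm

A 6-joint arm with a two-finger parallel gripper is mounted at the origin on the work surface; the furniture and walls round the work are solid. World frame = base frame: x ahead of the robot, y to its left, z up, the work surface at z = 0. Lengths are in m, angles in rad, forces in N, time in s.
With the tool pointing down it reaches from about 0.35 to 0.975 m from the base axis. Payload 4.9 kg.
Tool frame: the origin (TCP) lies midway between the tips of the shut fingers; the grasp point (between the pads) lies 19 mm behind it; z points along the fingers, y is the direction in which the jaws open and shut (so a half turn about z gives the same grasp; the last joint's range is limited). The gripper opens to 85 mm and grips with 20 to 120 N. Pads are 22 mm wide; open, the fingers measure 114 mm over their backs; the gripper's body (76 mm by 85 mm) begins 54 mm behind the grasp point. The pads swing forward as they close: fully open they stand 13 mm farther back than shut.
Start: joints at [-1.418, 0.053, 1.613, -0, 1.476, -0.119], TCP at [0.168, -0.602, 0.231] pointing down, gripper open.
Joint ranges: [-3.01, 3.01], [-1.01, 2.22], [0.06, 2.58], [-1.02, 4.17], [0.09, 2.62], [-3.14, 3.14]. Speed limits (rad/s): [2.57, 2.57, 3.14, 3.14, 3.14, 3.14].

### API

Orientations are given as a unit quaternion [w, x, y, z].
In Python, from plant import state, grab_frame, camera_params, job_done, boxes_of gives the robot as it stands.
- The arm moves only by the tool step_arm, never from a script. Its argument "steps" is a list of rows, each a list of 4 numbers: the shift along the tool's x, y, z in mm, then the turn about the tool's z in degrees. A call has 1 to 8 rows; each row shifts and turns the pose as measured when the row begins, along the tool's axes as they then stand; what a row does not reach is not made up. A row lasts 1/10 s, in which the tool goes at most 50 mm and 8.59 degrees, less where a joint would pass 70% of its speed; a pose out of reach is approached as far as the arm can. A call is refused whole if a number of a shift passes 50 or a number of a turn 8.59, either way. A call with a gripper value outside its range is refused whole. "claw" is the opening in per cent of the stroke, from 0 (shut) to 100 (fully open), set as the call begins (left out, the last holds). The fingers move at their own pace and stop on an object; the grip force is fixed at half the most. Time passes only in rows, so rows that do not move let the fingers close. It gives the time, the measured TCP pose, the force and the opening at its end, in the units of the state.
- state(): the state, without advancing time (a new reading comes with each control period).
- grab_frame(name): name is "scene" or "side" or "wrist"; returns (picture, depth): 420x560x3 uint8, red, green, blue; 420x560 float32, m along the optical axis (not along the pixel's ray), 0 where there is no reading.
- camera_params(name): a dict with "mtx" (3x3 intrinsics, pixels), "k1" (the pictures are not rectified: a ray, as slopes to the right and down, at radius r is drawn at 1 + k1 r^2 times it, then the intrinsics apply), "extrinsics" (4x4, takes a point from camera to world coordinates); the wrist camera has in their place "T_tool_cam" (4x4, takes a point from camera to tool coordinates, whose origin is the TCP and whose axes are the flange's). Camera axes: x right, y down, z forward; pixel columns grow to the right and rows downward; lengths in m; the calibration is good to about 2 mm. A picture is of the moment at which its call begins: read the wrist's pose just before it. camera_params takes no time and is no camera call.
- job_done(): hands the job in, once; it reports no verdict.
Trained networks look in the newest picture that a camera, given by its name, has taken for a name from the list of things; names that differ only in an ending like _2 or _b are one class to them, and where a whole thing is asked for, a point or a joint stands for the part that bears it (a point fixed in the world has none). Each returns a list of dicts, best first, with "p" (0 to 1); they miss things now and then, are a little off and sometimes report something else, mostly with a low value. They report only what shows in the picture. A call takes as long as a camera call.
- boxes_of(camera, label): "box" ([left, top, width, height] in pixels, round what is visible of it).
The state is a dict: "time": time; "joint_pos": joint angles; "joint_vel": joint speeds; "joint_efforts": joint torques, N m; "tool_pos": TCP position; "tool_rot": TCP orientation; "contact_force": force on the tool from outside, world axes, zero at the start; "ft_torque": the same for the moment, N m; "gripper_width": opening from 0.0 (shut) to 1.0 (fully open).
Only numpy, scipy, OpenCV 4.12 (cv2) and the standard library are available. Lean on these libraries where they do the work, as an engineer would, in place of code of your own. Each camera call takes 0.05 s, during which the arm holds its last target. There are 200 camera calls.

### The job

Move the four sample vials from the cups of the steel carrier into the wells of the aluminium warming block, keeping their order along the row: the vial next to the carrier's tab goes into the well next to the block's dial thermometer, and so on to the far end. Keep the vials upright and lower each one to the bottom of its well; do not drop or tip any of them.

Things in the scene. Friction and masses are not known exactly. Their poses are not given: they have to be found in the camera images.
- carrier: steel strip 52 mm wide (x), 200 mm long (y), fixed; a row of four black cups stands on it, in an order drawn anew. Origin on the bench under the middle of the row, z up. Cups at x = 0, y = +75 mm (place 1), +25, -25, -75 mm (place 4). A flat round-ended tab with a dark hole sticks out of the +y end, by place 1, to y = +141 mm. Strip top 3 mm, side lips 9 mm high.
- block: aluminium block on a black foot, 74 mm wide (x), 236 mm long (y), top at z = 50 mm, fixed. Origin on the bench under the middle of the well row, z up. Wells at x = 0, y = +75 mm (well 1), +25, -25, -75 mm (well 4): 29 mm bore, floor at z = 25 mm, mouth flared to 41 mm over the top 6 mm. Black-rimmed dial thermometer (28 mm wide, top at z = 78 mm) at y = +117 mm, next to well 1.
- vial_p: capped clear glass vial with a pale grey cap, 22.4 mm in diameter, 66 mm tall, about 35 g, loose; stands in cup_a at the start, in any of the four places (p, r: tall, 66 mm; q, s: short, 52 mm). Origin at the centre of its underside, z up. Grip it near the top, above the cup's rim.
- vial_q: capped clear glass vial with a pale grey cap, 22.4 mm in diameter, 52 mm tall, about 35 g, loose; stands in cup_b at the start, in any of the four places (p, r: tall, 66 mm; q, s: short, 52 mm). Origin at the centre of its underside, z up. Grip it near the top, above the cup's rim.
- vial_r: capped clear glass vial with a pale grey cap, 22.4 mm in diameter, 66 mm tall, about 35 g, loose; stands in cup_c at the start, in any of the four places (p, r: tall, 66 mm; q, s: short, 52 mm). Origin at the centre of its underside, z up. Grip it near the top, above the cup's rim.
- vial_s: capped clear glass vial with a pale grey cap, 22.4 mm in diameter, 52 mm tall, about 35 g, loose; stands in cup_d at the start, in any of the four places (p, r: tall, 66 mm; q, s: short, 52 mm). Origin at the centre of its underside, z up. Grip it near the top, above the cup's rim.
- cup_a: open round black plastic cup, 38 mm outside, 29 mm inside, 30 mm high, fixed on the carrier; vial_p stands in it at the start. Origin at the centre of its underside, 3 mm above the bench; inner floor 6 mm, rim 30 mm above the origin; z up, y along the row towards the tab.
- cup_b: open round black plastic cup, 38 mm outside, 29 mm inside, 30 mm high, fixed on the carrier; vial_q stands in it at the start. Origin at the centre of its underside, 3 mm above the bench; inner floor 6 mm, rim 30 mm above the origin; z up, y along the row towards the tab.
- cup_c: open round black plastic cup, 38 mm outside, 29 mm inside, 30 mm high, fixed on the carrier; vial_r stands in it at the start. Origin at the centre of its underside, 3 mm above the bench; inner floor 6 mm, rim 30 mm above the origin; z up, y along the row towards the tab.
- cup_d: open round black plastic cup, 38 mm outside, 29 mm inside, 30 mm high, fixed on the carrier; vial_s stands in it at the start. Origin at the centre of its underside, 3 mm above the bench; inner floor 6 mm, rim 30 mm above the origin; z up, y along the row towards the tab.

How it is judged:
By the outcome, as a careful person would: the job done as asked, in the order asked, and still so for the second after the job is handed in, with the robot touching nothing.
It also fails if it takes over 96 s, if anything falls off the work surface, if the arm or the gripper's body presses on something with over 40 N, if the wrist force passes 120 N, or if a joint passes its speed limit or range.

## Working session

There is one attempt and no reset: what is moved stays moved. The work goes in short steps, Python scripts to look and compute and a tool call to move; the robot and the scene stay as the last step left them, time stands still between calls to the robot, and variables do not carry over. Pictures are saved under pics/ and viewed, about 12 in all and at most 16, crops included, and the job is handed in when it is done.

Besides the shell and the picture viewer there is one more tool, called after "Emit:" by a JSON object that holds its "api" and its "payload", one argument or row to a line. step_arm: Moves the arm, as the interface text tells. Its arguments: {"type":"object","properties":{"steps":{"type":"array"},"claw":{"type":"number"}},"required":["steps"]}

```bash
mkdir -p pics; ls; python3 - <<'E'
from plant import *
import cv2
s=state();print(s)
for n in("scene","side","wrist"):
    im,d=grab_frame(n);cv2.imwrite(f"pics/{n}0.png",im[:,:,::-1]);p=camera_params(n);print(n,p)
    for l in("carrier","block","vial_p","cup_a"):print(l,[(b["p"],b["box"]) for b in boxes_of(n,l)][:5])
E
```

```text
pics
{'time': 0.0, 'joint_pos': array([-1.41798182e+00,  5.33439750e-02,  1.61431323e+00, -4.43099238e-06,
        1.47599597e+00, -1.18954342e-01]), 'joint_vel': array([ 9.95109035e-06, -9.83167916e-04,  2.24487925e-03,  7.94785130e-05,
        4.32425385e-04,  7.73125032e-04]), 'joint_efforts': array([ 9.18160440e-04, -3.93683410e+01, -3.70174026e+01, -3.44750208e-05,
        7.13213172e-03,  8.12741490e-06]), 'tool_pos': array([ 0.16770244, -0.6014262 ,  0.23005952]), 'tool_rot': array([-1.03007886e-03,  9.90781354e-01,  1.35466775e-01, -1.96466349e-05]), 'contact_force': array([-0.19022241,  0.4956974 ,  0.62542547]), 'ft_torque': array([0.04341865, 0.05604168, 0.05258499]), 'gripper_width': 1.0008994018950774}
scene {'mtx': array([[483.39470341,   0.        , 275.12175853],
       [  0.        , 483.39470341, 207.34761367],
       [  0.        ,   0.        ,   1.        ]]), 'k1': 0.015248363522442026, 'extrinsics': array([[ 7.46861920e-01, -3.25218257e-01,  5.80026170e-01,
        -9.79551473e-02],
       [-6.64979151e-01, -3.65305934e-01,  6.51424826e-01,
        -7.08867319e
[... 1307 characters left out ...]
(0.75, [279.7, 268.8, 24.5, 18.0]), (0.69, [286.6, 288.7, 14.1, 20.7]), (0.65, [293.2, 303.6, 24.7, 28.7])]
wrist {'mtx': array([[291.69522169,   0.        , 280.09872224],
       [  0.        , 291.69522169, 214.76379397],
       [  0.        ,   0.        ,   1.        ]]), 'k1': -0.029360435233796323, 'T_tool_cam': array([[-7.82216054e-04, -9.66066667e-01, -2.58291663e-01,
         6.52072950e-02],
       [ 9.99999566e-01, -6.24833726e-04, -6.91407057e-04,
        -9.40282960e-04],
       [ 5.06555968e-04, -2.58292092e-01,  9.66066736e-01,
        -1.42003984e-01],
       [ 0.00000000e+00,  0.00000000e+00,  0.00000000e+00,
         1.00000000e+00]])}
carrier []
block []
vial_p []
cup_a []
```

```bash
python3 - <<'E'
import cv2,numpy as np
a=cv2.imread("pics/scene0.png")[130:310,190:430];b=cv2.imread("pics/side0.png")[120:345,215:365]
a=cv2.resize(a,None,fx=2,fy=2,interpolation=2);b=cv2.resize(b,None,fx=2,fy=2,interpolation=2)
o=np.zeros((450,780,3),np.uint8);o[:360,:480]=a;o[:450,480:780]=b;cv2.imwrite("pics/m1.png",o)
E
cat > h.py <<'E'
import numpy as np,cv2
from plant import *
from scipy.spatial.transform import Rotation as R
def Tcam(n,s=None):
    p=camera_params(n)
    if n!="wrist":return p["mtx"],p["k1"],p["extrinsics"]
    s=s or state();T=np.eye(4);q=s["tool_rot"];T[:3,:3]=R.from_quat(np.r_[q[1:],q[0]]).as_matrix();T[:3,3]=s["tool_pos"]
    return p["mtx"],p["k1"],T@p["T_tool_cam"]
def rays(u,K,k1):  # pixel -> slopes
    return cv2.undistortPoints(np.array(u,float).reshape(-1,1,2),K,np.array([k1,0,0,0.]))[:,0]
def cloud(d,K,k1,T):
    v,u=np.mgrid[:d.shape[0],:d.shape[1]]
    r=rays(np.dstack([u,v]).reshape(-1,2),K,k1);z=d.reshape(-1,1)
    P=np.c_[r*z,z]@T[:3,:3].T+T[:3,3];P[z[:,0]==0]=np.nan
    return P.reshape(*d.shape,3)
def onplane(u,z,K,k1,T):
    r=rays(u,K,k1);D=np.c_[r,np.ones(len(r))]@T[:3,:3].T;t=(z-T[2,3])/D[:,2]
    return T[:3,3]+D*t[:,None]
def proj(P,K,k1,T):
    C=(np.atleast_2d(P)-T[:3,3])@T[:3,:3];r=C[:,:2]/C[:,2:];r=r*(1+k1*(r**2).sum(1,keepdims=True))
    return r@K[:2,:2].T+K[:2,2]
E
python3 - <<'E'
from h import *
for n,cb,bb in(("scene",[295,220,115,80],[200,140,62,85]),("side",[262,230,70,120],[230,125,66,85])):
    im,d=grab_frame(n);np.save(n+"_d.npy",d);P=cloud(d,*Tcam(n))
    def sub(b):
        q=P[b[1]:b[1]+b[3],b[0]:b[0]+b[2]].reshape(-1,3);return q[~np.isnan(q[:,0])]
    q=sub(bb);t=q[(q[:,2]>.042)&(q[:,2]<.056)];print(n,"blocktop",len(t),cv2.minAreaRect((t[:,:2]*1000).astype(np.float32)),t.mean(0))
    h=q[q[:,2]>.06];print("dial",len(h),h.mean(0) if len(h) else 0, h.max(0) if len(h) else 0)
    q=sub(cb);print("bench",np.median(q[q[:,2]<.003][:,2]));t=q[(q[:,2]>.025)];print("cups",len(t),cv2.minAreaRect((t[:,:2]*1000).astype(np.float32)),t[:,2].max())
    for b in boxes_of(n,"vial_p"):
        x,y,w,h=b["box"];K=Tcam(n);
        for z in (.06,.074):print(b["p"],z,onplane([[x+w/2,y+w*.25]],z,*K)[0].round(4))
E
```

```text
scene blocktop 1235 ((617.7518920898438, 244.2466278076172), (406.7095947265625, 158.37646484375), 62.57985305786133) [0.54991481 0.19429448 0.04918232]
dial 63 [0.59374395 0.28658797 0.07414525] [0.7162349  0.39100765 0.07971992]
bench 0.0005305396319747469
cups 2349 ((374.40142822265625, -403.0648498535156), (588.3922119140625, 146.32301330566406), 45.214447021484375) 0.3870460108333924
0.74 0.06 [ 0.5486 -0.2059  0.06  ]
0.74 0.074 [ 0.5311 -0.2195  0.074 ]
0.72 0.06 [ 0.5361 -0.2676  0.06  ]
0.72 0.074 [ 0.5189 -0.2795  0.074 ]
0.66 0.06 [ 0.554  -0.3046  0.06  ]
0.66 0.074 [ 0.5363 -0.3155  0.074 ]
0.66 0.06 [ 0.5358 -0.1597  0.06  ]
0.66 0.074 [ 0.5187 -0.1745  0.074 ]
side blocktop 1188 ((569.3117065429688, 254.376220703125), (383.8511657714844, 117.40459442138672), 75.63936614990234) [0.54422663 0.18448785 0.04832464]
dial 59 [0.58872508 0.27877352 0.07459346] [0.66197556 0.38765473 0.07913927]
bench -0.0007754073655666938
cups 1564 ((535.9136962890625, -244.66307067871094), (37.71560287475586, 184.06796264648438), 1.9906810522079468) 0.0771931848599069
0.87 0.06 [ 0.539  -0.2027  0.06  ]
0.87 0.074 [ 0.5355 -0.2202  0.074 ]
0.71 0.06 [ 0.5325 -0.341   0.06  ]
0.71 0.074 [ 0.5293 -0.3544  0.074 ]
0.7 0.06 [ 0.5411 -0.2626  0.06  ]
0.7 0.074 [ 0.5376 -0.2783  0.074 ]
0.6 0.06 [ 0.5406 -0.3054  0.06  ]
0.6 0.074 [ 0.5371 -0.3199  0.074 ]
0.54 0.06 [ 0.5357 -0.1707  0.06  ]
0.54 0.074 [ 0.5323 -0.1891  0.074 ]
```

View pics/m1.png

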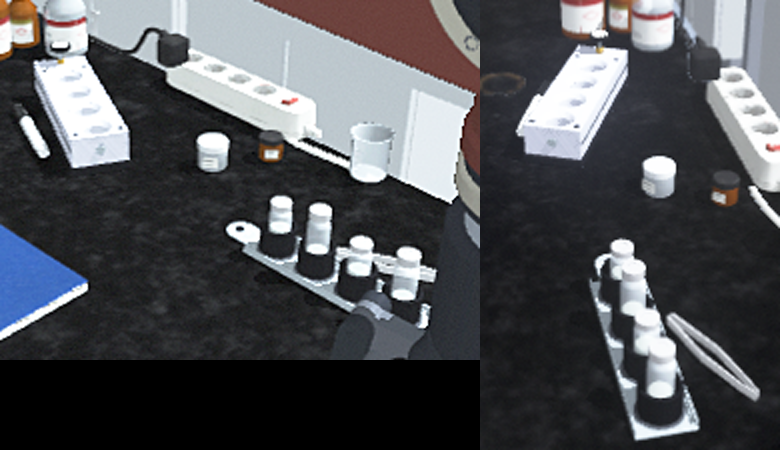

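The images show the carrier on the right with its tab at far (scene ~(310,246)). From the tab the vials are short, tall, short, tall. The block is back left, with its dial at the far end (scene ~(220,153)). The white power strip is a lookalike. I'll now move over the carrier to measure it with the wrist camera.

```bash
cat >> h.py <<'E'
def yaw(s):
    q=s["tool_rot"];M=R.from_quat(np.r_[q[1:],q[0]]).as_matrix();return np.degrees(np.arctan2(M[1,0],M[0,0]))
def plan(pos,yw,maxmm=48,maxdeg=8.5,s=None):
    s=s or state();p=np.array(s["tool_pos"]);y=yaw(s);d=(np.array(pos)-p)*1000
    t=(yw-y+90)%360-90
    n=int(max(np.ceil(np.linalg.norm(d)/maxmm),np.ceil(abs(t)/maxdeg),1));print("at",p.round(4),round(y,2),"rows",n,"F",s["contact_force"].round(1),"g",round(s["gripper_width"],3),"t",s["time"])
    for i in range(n):
        a=np.radians(y+t*i/n);x=np.array([np.cos(a),np.sin(a),0]);yy=np.array([np.sin(a),-np.cos(a),0]);e=d/n
        print([round(v,1) for v in(e@x,e@yy,-e[2],-t/n)])
E
python3 -c "
from h import *
plan([.535,-.31,.27],90,45)"
```

```text
at [ 0.1678 -0.602   0.2313] 15.57 rows 11 F [-0.1  0.4  0.3] g 1.001 t 0.95
[np.float64(39.3), np.float64(-16.6), np.float64(-3.5), np.float64(-6.8)]
[np.float64(41.0), np.float64(-11.9), np.float64(-3.5), np.float64(-6.8)]
[np.float64(42.1), np.float64(-7.0), np.float64(-3.5), np.float64(-6.8)]
[np.float64(42.6), np.float64(-2.0), np.float64(-3.5), np.float64(-6.8)]
[np.float64(42.5), np.float64(3.1), np.float64(-3.5), np.float64(-6.8)]
[np.float64(41.9), np.float64(8.1), np.float64(-3.5), np.float64(-6.8)]
[np.float64(40.6), np.float64(12.9), np.float64(-3.5), np.float64(-6.8)]
[np.float64(38.8), np.float64(17.6), np.float64(-3.5), np.float64(-6.8)]
[np.float64(36.5), np.float64(22.1), np.float64(-3.5), np.float64(-6.8)]
[np.float64(33.6), np.float64(26.2), np.float64(-3.5), np.float64(-6.8)]
[np.float64(30.3), np.float64(30.0), np.float64(-3.5), np.float64(-6.8)]
```

Emit:
{"api": "step_arm", "payload": {
  "steps": [
    [39, -17, -4, -6.8],
    [41, -12, -4, -6.8],
    [42, -7, -4, -6.8],
    [42, -2, -4, -6.8],
    [42, 3, -4, -6.8],
    [42, 8, -4, -6.8],
    [40, 13, -4, -6.8],
    [39, 18, -4, -6.8]
  ]
}}

```text
time: 1.75
tool_pos: [0.4351, -0.382, 0.2639]
tool_rot: [0.001, 0.811, 0.585, -0.0]
contact_force: [-0.0, -0.3, -0.3]
gripper_width: 0.999
```

```bash
sed -i 's/round(v,1) for v/float(round(v,1)) for v/' h.py; python3 -c "
from h import *
plan([.535,-.31,.27],90,45)"
```

```text
at [ 0.4351 -0.382   0.2639] 71.54 rows 3 F [-0.  -0.3 -0.3] g 0.999 t 1.75
[33.3, 24.0, -2.0, -6.2]
[30.5, 27.4, -2.0, -6.2]
[27.4, 30.5, -2.0, -6.2]
```

Emit:
{"api": "step_arm", "payload": {
  "steps": [
    [33, 24, -2, -6.2],
    [31, 27, -2, -6.2],
    [27, 31, -2, -6.2],
    [0, 0, 0, 0],
    [0, 0, 0, 0]
  ]
}}

```text
time: 2.25
tool_pos: [0.542, -0.302, 0.2717]
tool_rot: [0.002, 0.698, 0.716, 0.0]
contact_force: [0.0, 0.2, -0.3]
gripper_width: 1.004
```

```bash
python3 - <<'E'
from h import *
s=state();print(s["tool_pos"],yaw(s))
im,d=grab_frame("wrist");cv2.imwrite("pics/w1.png",im[:,:,::-1]);K=Tcam("wrist",s);np.save("w1.npy",d)
P=cloud(d,*K)
for l in("vial_p","cup_a","carrier"):
  for b in boxes_of("wrist",l):
    x,y,w,h=b["box"];q=P[int(y):int(y+h),int(x):int(x+w)].reshape(-1,3);q=q[np.isfinite(q[:,0])]
    zt=np.percentile(q[:,2],97);t=q[abs(q[:,2]-zt)<.004]
    print(l,b["p"],np.round(b["box"]),"ztop",zt.round(4),"topmean",t.mean(0).round(4),"mid",(t.min(0)/2+t.max(0)/2).round(4),len(t))
E
```

```text
[ 0.54201456 -0.30203919  0.27166795] 91.43298534103407
vial_p 0.67 [270. 153.  17.  19.] ztop 0.0615 topmean [ 0.5379 -0.2654  0.0602] mid [ 0.5383 -0.2656  0.06  ] 233
vial_p 0.62 [266. 109.  20.  19.] ztop 0.0757 topmean [ 0.5355 -0.216   0.0743] mid [ 0.5356 -0.2161  0.0742] 284
vial_p 0.61 [266. 190.  20.  25.] ztop 0.0751 topmean [ 0.5378 -0.3163  0.0741] mid [ 0.5377 -0.3159  0.0737] 224
vial_p 0.6 [269.  64.  16.  26.] ztop 0.0615 topmean [ 0.5341 -0.167   0.0602] mid [ 0.5339 -0.1673  0.0599] 278
cup_a 0.91 [261.  65.  30.  30.] ztop 0.0611 topmean [ 0.5347 -0.1673  0.0602] mid [ 0.5344 -0.1678  0.0599] 290
cup_a 0.82 [263. 180.  29.  27.] ztop 0.0746 topmean [ 0.5377 -0.3123  0.0741] mid [ 0.5376 -0.3117  0.0737] 121
cup_a 0.6 [261. 102.  31.  35.] ztop 0.0753 topmean [ 0.5355 -0.216   0.0743] mid [ 0.5356 -0.2161  0.0739] 286
cup_a 0.58 [261. 149.  29.  24.] ztop 0.0612 topmean [ 0.5376 -0.2654  0.0602] mid [ 0.5377 -0.2651  0.0596] 241
carrier 0.96 [256.  26.  44. 183.] ztop 0.0742 topmean [ 0.5363 -0.2504  0.0742] mid [ 0.5365 -0.2628  0.0735] 442
carrier 0.61 [264. 110.  22.  17.] ztop 0.0757 topmean [ 0.5355 -0.2161  0.0743] mid [ 0.5356 -0.2161  0.0744] 272
carrier 0.18 [261. 104.  30.  32.] ztop 0.0753 topmean [ 0.5355 -0.216   0.0743] mid [ 0.5356 -0.2161  0.0739] 286
```

View pics/w1.png

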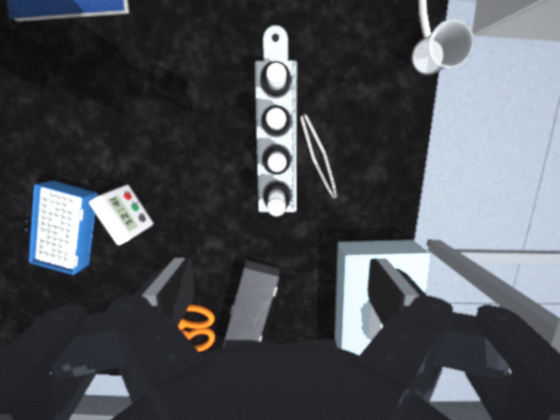

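The wrist view shows the carrier row at columns ~275 and rows 75–205, with the tab at the top. The cap heights of 75 and 61 mm match the sizes given, and the pitch comes out at 50 mm. I'll pick place 4 (tall) first.

```bash
python3 -c "
from h import *
plan([.538,-.316,.12],91.5,45)"
```

```text
at [ 0.5408 -0.3034  0.2716] 91.26 rows 4 F [-0.7 -0.2 -0.4] g 0.996 t 2.45
[-3.1, -0.8, 37.9, -0.1]
[-3.1, -0.8, 37.9, -0.1]
[-3.1, -0.8, 37.9, -0.1]
[-3.1, -0.8, 37.9, -0.1]
```

Emit:
{"api": "step_arm", "payload": {
  "steps": [
    [-3, -1, 38, 0],
    [-3, -1, 38, 0],
    [-3, -1, 38, 0],
    [-3, 0, 38, 0],
    [0, 0, 0, 0],
    [0, 0, 0, 0]
  ]
}}

```text
time: 3.05
tool_pos: [0.5354, -0.3237, 0.1199]
tool_rot: [0.006, 0.704, 0.71, 0.0]
contact_force: [0.0, 0.3, 1.9]
gripper_width: 1.002
```

```bash
python3 - <<'E'
from h import *
s=state();im,d=grab_frame("wrist");cv2.imwrite("pics/w2.png",im[:,:,::-1]);P=cloud(d,*Tcam("wrist",s))
for c in([.538,-.316,.0745],[.538,-.2654,.0605],[.5355,-.216,.0745],[.5341,-.167,.0605]):
    m=(np.hypot(P[...,0]-c[0],P[...,1]-c[1])<.016)&(abs(P[...,2]-c[2])<.004);q=P[m]
    if len(q)>10:print(len(q),q.mean(0).round(4),((q.min(0)+q.max(0))/2).round(4),np.ptp(q,0).round(4))
plan([.538,-.316,.042],91.5,26,s=s);s=state();print(s["tool_pos"])
E
```

```text
737 [ 0.5379 -0.3166  0.074 ] [ 0.5381 -0.3172  0.0735] [0.0203 0.0211 0.0058]
754 [ 0.5375 -0.2655  0.0602] [ 0.5375 -0.2657  0.0601] [0.0197 0.0205 0.0041]
1057 [ 0.5351 -0.2161  0.0742] [ 0.5352 -0.2159  0.0734] [0.0201 0.0209 0.0057]
30 [ 0.5347 -0.177   0.0578] [ 0.5343 -0.1771  0.0582] [0.0086 0.0016 0.0028]
at [ 0.5354 -0.3237  0.1199] 90.53 rows 4 F [0.  0.3 1.9] g 1.002 t 3.05
[1.9, 0.7, 19.5, -0.2]
[1.9, 0.7, 19.5, -0.2]
[1.9, 0.7, 19.5, -0.2]
[1.9, 0.7, 19.5, -0.2]
[ 0.53514282 -0.32350525  0.11968441]
```

View pics/w2.png

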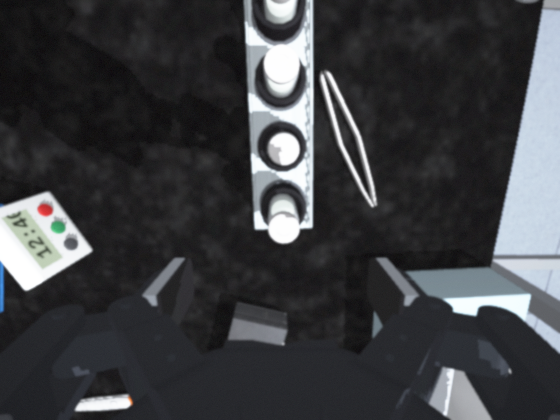

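```bash
python3 - <<'E'
from h import *
d=np.load("w1.npy");s=dict(state());s["tool_pos"]=np.array([.5414,-.3027,.2717]);
P=cloud(d,*Tcam("wrist",s))
for (a,b,c,e) in((345,250,425,290),(345,250,365,265),(250,268,275,285),(240,290,262,310)):
    q=P[b:e,a:c].reshape(-1,3);print(np.nanpercentile(q,[2,50,98],0).round(3))
E
```

```text
[[ 0.583 -0.438  0.04 ]
 [ 0.645 -0.39   0.053]
 [ 0.739 -0.29   0.316]]
[[ 0.631 -0.403  0.036]
 [ 0.644 -0.393  0.052]
 [ 0.657 -0.389  0.054]]
[[ 0.5   -0.447  0.01 ]
 [ 0.518 -0.434  0.027]
 [ 0.535 -0.424  0.029]]
[[ 0.485 -0.489  0.026]
 [ 0.5   -0.473  0.028]
 [ 0.516 -0.457  0.03 ]]
```

Emit:
{"api": "step_arm", "payload": {
  "steps": [
    [2, 1, 20, -0.2],
    [2, 1, 20, -0.2],
    [2, 1, 20, -0.2],
    [1, 0, 18, 0],
    [0, 0, 0, 0],
    [0, 0, 0, 0]
  ]
}}

```text
time: 3.7
tool_pos: [0.5479, -0.3251, 0.0591]
tool_rot: [0.02, 0.701, 0.713, 0.002]
contact_force: [0.9, 0.2, 0.2]
gripper_width: 1.0
```

```bash
python3 -c "
from h import *
plan([.538,-.3168,.042],91.5,45)"
```

```text
at [ 0.5479 -0.3251  0.0591] 91.01 rows 1 F [0.9 0.2 0.2] g 1.0 t 3.7
[8.5, -9.7, 17.1, -0.5]
```

```bash
cat >> h.py <<'E'
def tilt(s):
    q=s["tool_rot"];M=R.from_quat(np.r_[q[1:],q[0]]).as_matrix();return M[:,2].round(4)
E
python3 -c "
from h import *
s=state();print(s['joint_pos'].round(4),s['joint_vel'].round(4),tilt(s),s['joint_efforts'].round(1))"
```

```text
[-6.5180e-01  2.1590e-01  1.7368e+00 -1.2000e-03  1.1489e+00 -6.6940e-01] [-0.0008 -0.0088 -0.0056 -0.0014  0.0096 -0.0002] [ 0.0311 -0.0251 -0.9992] [  0.1 -40.9 -31.6  -0.   -0.1   0. ]
```

Emit:
{"api": "step_arm", "payload": {
  "steps": [
    [0, 0, 0, 0],
    [0, 0, 0, 0],
    [0, 0, 0, 0]
  ]
}}

```text
time: 4.0
tool_pos: [0.5505, -0.3273, 0.0651]
tool_rot: [0.024, 0.701, 0.713, 0.002]
contact_force: [0.7, -1.1, 0.0]
gripper_width: 1.003
```

```bash
python3 -c "
from h import *
s=state();print(s['joint_pos'].round(4),s['joint_vel'].round(4),tilt(s));plan([.538,-.3168,.042],91.5,45)"
```

```text
[-6.5210e-01  2.1070e-01  1.7318e+00 -1.2000e-03  1.1506e+00 -6.6940e-01] [-0.0009 -0.0129 -0.0103 -0.0009  0.0034 -0.0005] [ 0.0378 -0.0303 -0.9988]
at [ 0.5505 -0.3273  0.0651] 90.98 rows 1 F [ 0.7 -1.1  0. ] g 1.003 t 4.0
[10.8, -12.3, 23.1, -0.5]
```

Emit:
{"api": "step_arm", "payload": {
  "steps": [
    [0, 0, -20, 0],
    [0, 0, -20, 0],
    [0, 0, -20, 0]
  ]
}}

```text
time: 4.3
tool_pos: [0.5465, -0.3243, 0.1243]
tool_rot: [0.021, 0.701, 0.713, 0.002]
contact_force: [0.2, 0.1, -0.2]
gripper_width: 1.001
```

```bash
cat > j.py <<'E'
from h import *
s=state();print(s['time'],s['tool_pos'].round(4),round(yaw(s),2),s['joint_pos'].round(4),s['joint_vel'].round(3),tilt(s),s['contact_force'].round(1),s['gripper_width'],'def',round(s['joint_pos'][[1,2,4]].sum()-np.pi,4))
E
python3 j.py
```

```text
4.3 [ 0.5465 -0.3243  0.1243] 90.98 [-6.5210e-01  1.3620e-01  1.7082e+00 -1.2000e-03  1.2545e+00 -6.6940e-01] [ 0.001 -0.244 -0.114 -0.002  0.347 -0.001] [ 0.0333 -0.0268 -0.9991] [ 0.2  0.1 -0.2] 1.0010160375118862 def -0.0428
```

Emit:
{"api": "step_arm", "payload": {
  "steps": [
    [0, 0, 0, 0],
    [0, 0, 0, 0]
  ]
}}

```text
time: 4.5
tool_pos: [0.5484, -0.3258, 0.1286]
tool_rot: [0.025, 0.701, 0.713, 0.003]
contact_force: [0.0, -0.5, -0.5]
gripper_width: 1.0
```

```bash
python3 j.py
```

```text
4.5 [ 0.5484 -0.3258  0.1286] 90.97 [-6.5220e-01  1.3250e-01  1.7047e+00 -1.2000e-03  1.2541e+00 -6.6930e-01] [-0.001 -0.017 -0.021  0.001 -0.003 -0.001] [ 0.0393 -0.0314 -0.9987] [ 0.  -0.5 -0.5] 1.0001577531539025 def -0.0503
```

Emit:
{"api": "step_arm", "payload": {
  "steps": [
    [0, 0, 40, 0]
  ]
}}

```text
time: 4.6
tool_pos: [0.5542, -0.3302, 0.0952]
tool_rot: [0.032, 0.7, 0.713, 0.003]
contact_force: [0.6, -0.6, 1.2]
gripper_width: 1.001
```

```bash
python3 j.py
```

```text
4.6 [ 0.5542 -0.3302  0.0952] 90.95 [-6.5210e-01  1.7580e-01  1.7169e+00 -1.2000e-03  1.1848e+00 -6.6940e-01] [-0.005  0.536  0.259  0.    -0.704 -0.001] [ 0.0503 -0.0398 -0.9979] [ 0.6 -0.6  1.2] 1.0005891296094378 def -0.0642
```

```bash
python3 - <<'E'
from h import *
for i in range(7):
    s=state();print(s['time'],s['tool_pos'].round(4),s['joint_pos'][[1,2,4]].round(4),s['joint_vel'][[1,2,4]].round(3),s['joint_efforts'][[1,2,4]].round(2))
    grab_frame("scene")
E
```

```text
4.6 [ 0.5542 -0.3302  0.0952] [0.1758 1.7169 1.1848] [ 0.536  0.259 -0.704] [-43.49 -31.66   0.95]
4.65 [ 0.5482 -0.3259  0.0827] [0.1852 1.7284 1.1826] [0.027 0.112 0.163] [-62.56 -52.64  -0.88]
4.7 [ 0.5464 -0.3244  0.082 ] [0.1849 1.7299 1.1878] [-0.026 -0.021  0.047] [-46.6  -39.36  -0.77]
4.75 [ 0.5473 -0.325   0.084 ] [0.1834 1.728  1.1888] [-0.035 -0.048  0.003] [-41.89 -34.15  -0.25]
4.8 [ 0.5486 -0.326   0.0863] [0.1818 1.7257 1.1886] [-0.028 -0.041 -0.006] [-40.62 -32.75  -0.11]
4.85 [ 0.5496 -0.3268  0.088 ] [0.1807 1.7239 1.1883] [-0.021 -0.027 -0.005] [-40.47 -32.64  -0.1 ]
4.9 [ 0.5502 -0.3273  0.0893] [0.1798 1.7228 1.1882] [-0.014 -0.018 -0.004] [-40.68 -32.89  -0.12]
```

Emit:
{"api": "step_arm", "payload": {
  "steps": [
    [0, 0, -50, 0],
    [0, 0, -50, 0],
    [0, 0, -50, 0]
  ]
}}

```text
time: 5.25
tool_pos: [0.5411, -0.3202, 0.2336]
tool_rot: [0.018, 0.701, 0.713, 0.002]
contact_force: [1.7, -0.9, 0.3]
gripper_width: 0.998
```

```bash
python3 j.py
```

```text
5.25 [ 0.5411 -0.3202  0.2336] 90.97 [-6.5210e-01  3.6700e-02  1.6259e+00 -1.1000e-03  1.4424e+00 -6.6940e-01] [-0.001 -0.395 -0.465  0.001  0.832 -0.001] [ 0.0284 -0.0231 -0.9993] [ 1.7 -0.9  0.3] 0.998169391494524 def -0.0366
```

Emit:
{"api": "step_arm", "payload": {
  "steps": [
    [0, 0, 50, 0],
    [0, 0, -50, 0],
    [0, 0, 50, 0],
    [0, 0, -50, 0],
    [0, 0, 50, 0],
    [0, 0, -50, 0]
  ]
}}

```text
time: 5.85
tool_pos: [0.5216, -0.305, 0.2096]
tool_rot: [-0.014, 0.701, 0.713, -0.002]
contact_force: [-2.4, 1.9, -9.8]
gripper_width: 1.002
```

```bash
python3 j.py
```

```text
5.85 [ 0.5216 -0.305   0.2096] 91.01 [-6.5170e-01  3.6600e-02  1.6662e+00 -1.1000e-03  1.4671e+00 -6.6950e-01] [ 0.005 -0.407 -0.628  0.002  0.728 -0.001] [-0.0231  0.0162 -0.9996] [-2.4  1.9 -9.8] 1.0015943771308324 def 0.0282
```

Emit:
{"api": "step_arm", "payload": {
  "steps": [
    [50, -38, 0, 0],
    [-50, 38, 0, 0],
    [50, -38, 0, 0],
    [-50, 38, 0, 0]
  ]
}}

```text
time: 6.25
tool_pos: [0.5173, -0.3053, 0.1928]
tool_rot: [-0.048, 0.699, 0.713, -0.006]
contact_force: [1.0, -0.5, -1.5]
gripper_width: 1.001
```

```bash
python3 j.py
```

```text
6.25 [ 0.5173 -0.3053  0.1928] 91.04 [-6.5680e-01  8.4900e-02  1.6463e+00 -5.0000e-04  1.5066e+00 -6.7700e-01] [-0.243  1.436 -1.472 -0.049 -0.152 -0.195] [-0.0764  0.0582 -0.9954] [ 1.  -0.5 -1.5] 1.0007942287692284 def 0.0962
```

Emit:
{"api": "step_arm", "payload": {
  "steps": [
    [30, 38, 0, 0],
    [-30, -38, 0, 0],
    [30, 38, 0, 0],
    [-30, -38, 0, 0]
  ]
}}

```text
time: 6.65
tool_pos: [0.5199, -0.2977, 0.1874]
tool_rot: [-0.052, 0.695, 0.717, -0.006]
contact_force: [-0.3, -2.0, 1.1]
gripper_width: 1.0
```

```bash
python3 j.py
```

```text
6.65 [ 0.5199 -0.2977  0.1874] 91.66 [-6.4480e-01  9.1000e-02  1.6494e+00  1.3000e-03  1.5064e+00 -6.7660e-01] [-0.916 -0.418  0.413 -0.274  0.011 -0.66 ] [-0.0832  0.0641 -0.9945] [-0.3 -2.   1.1] 0.9997014815776765 def 0.1052
```

Emit:
{"api": "step_arm", "payload": {
  "steps": [
    [0, 0, 0, 0],
    [0, 0, 0, 0],
    [0, 0, 0, 0],
    [0, 0, 0, 0],
    [0, 0, 0, 0],
    [0, 0, 0, 0],
    [0, 0, 0, 0],
    [0, 0, 0, 0]
  ]
}}

```text
time: 7.45
tool_pos: [0.5205, -0.3002, 0.1927]
tool_rot: [-0.048, 0.696, 0.717, -0.006]
contact_force: [-0.0, -0.1, 0.6]
gripper_width: 1.002
```

```bash
python3 j.py
```

```text
7.45 [ 0.5205 -0.3002  0.1927] 91.6 [-6.4650e-01  8.6100e-02  1.6452e+00 -8.0000e-04  1.5074e+00 -6.7670e-01] [ 0.     0.001  0.    -0.001  0.001 -0.001] [-0.0779  0.0578 -0.9953] [-0.  -0.1  0.6] 1.0016451378504974 def 0.0971
```

Emit:
{"api": "step_arm", "payload": {
  "steps": [
    [0, 0, 8, 0],
    [0, 0, 8, 0],
    [0, 0, 8, 0],
    [0, 0, 8, 0],
    [0, 0, 8, 0],
    [0, 0, 8, 0],
    [0, 0, 8, 0],
    [0, 0, 8, 0]
  ]
}}

```text
time: 8.25
tool_pos: [0.5146, -0.2959, 0.1228]
tool_rot: [-0.049, 0.696, 0.717, -0.006]
contact_force: [-0.5, -0.6, 0.5]
gripper_width: 1.003
```

```bash
python3 j.py
```

```text
8.25 [ 0.5146 -0.2959  0.1228] 91.59 [-6.4670e-01  1.3270e-01  1.7167e+00 -9.0000e-04  1.3906e+00 -6.7660e-01] [-0.001  0.07   0.079  0.    -0.148 -0.001] [-0.0789  0.0585 -0.9952] [-0.5 -0.6  0.5] 1.0026806704763433 def 0.0984
```

Emit:
{"api": "step_arm", "payload": {
  "steps": [
    [0, 0, -40, 0],
    [0, 0, -40, 0],
    [0, 0, -40, 0]
  ]
}}

```text
time: 8.55
tool_pos: [0.5195, -0.2994, 0.2322]
tool_rot: [-0.06, 0.695, 0.716, -0.008]
contact_force: [0.5, -0.1, 0.1]
gripper_width: 1.002
```

```bash
python3 - <<'E'
from h import *
for i in range(6):
    s=state();j=s['joint_pos'];print(s['time'],s['tool_pos'].round(4),j[[1,2,4]].round(4),s['joint_vel'][[1,2,4]].round(3),(j[[1,2,4]].sum()-np.pi).round(4))
    if i<5: grab_frame("scene")
E
```

```text
8.55 [ 0.5195 -0.2994  0.2322] [0.0722 1.5945 1.5958] [-0.155 -0.524  0.677] 0.1209
8.6 [ 0.5229 -0.302   0.2415] [0.0674 1.5832 1.5979] [-0.02  -0.025 -0.124] 0.1069
8.65 [ 0.5231 -0.3021  0.24  ] [0.0679 1.5851 1.594 ] [ 0.028  0.073 -0.04 ] 0.1055
8.7 [ 0.5219 -0.3013  0.2368] [0.0695 1.589  1.593 ] [ 0.03   0.076 -0.005] 0.11
8.75 [ 0.5208 -0.3005  0.2341] [0.0708 1.5924 1.593 ] [0.026 0.055 0.   ] 0.1146
8.8 [ 0.52   -0.2999  0.2323] [0.0719 1.5945 1.593 ] [0.017 0.033 0.005] 0.1178
```

Emit:
{"api": "step_arm", "payload": {
  "steps": [
    [0, 0, 20, 0],
    [0, 0, 20, 0],
    [0, 0, 20, 0],
    [0, 0, 20, 0]
  ]
}}

```text
time: 9.2
tool_pos: [0.5106, -0.2928, 0.1457]
tool_rot: [-0.061, 0.695, 0.716, -0.008]
contact_force: [-0.5, -0.1, 0.1]
gripper_width: 1.0
```

```bash
python3 j.py
```

```text
9.2 [ 0.5106 -0.2928  0.1457] 91.51 [-6.4670e-01  1.1420e-01  1.6976e+00 -8.0000e-04  1.4523e+00 -6.7660e-01] [ 0.001  0.142  0.248 -0.001 -0.358  0.001] [-0.0979  0.073  -0.9925] [-0.5 -0.1  0.1] 1.0001271923061397 def 0.1224
```

Emit:
{"api": "step_arm", "payload": {
  "steps": [
    [0, 0, 0, 0],
    [0, 0, 0, 0],
    [0, 0, 0, 0],
    [0, 0, 0, 0]
  ]
}}

```text
time: 9.6
tool_pos: [0.5067, -0.2899, 0.1387]
tool_rot: [-0.067, 0.695, 0.716, -0.009]
contact_force: [-0.2, -0.4, -0.2]
gripper_width: 1.001
```

```bash
python3 j.py
```

```text
9.6 [ 0.5067 -0.2899  0.1387] 91.46 [-6.4670e-01  1.1880e-01  1.7057e+00 -8.0000e-04  1.4528e+00 -6.7660e-01] [-0.    -0.002 -0.009  0.003  0.003 -0.002] [-0.1085  0.0809 -0.9908] [-0.2 -0.4 -0.2] 1.0008139548789212 def 0.1357
```

Emit:
{"api": "step_arm", "payload": {
  "steps": [
    [0, 0, -12, 0],
    [0, 0, -12, 0],
    [0, 0, -12, 0],
    [0, 0, -12, 0],
    [0, 0, -12, 0],
    [0, 0, -12, 0],
    [0, 0, -12, 0],
    [0, 0, -12, 0]
  ]
}}

```text
time: 10.4
tool_pos: [0.5194, -0.2993, 0.2465]
tool_rot: [-0.064, 0.695, 0.716, -0.008]
contact_force: [-0.5, 0.1, -0.6]
gripper_width: 1.001
```

```bash
python3 j.py
```

```text
10.4 [ 0.5194 -0.2993  0.2465] 91.49 [-6.4660e-01  6.8700e-02  1.5747e+00 -8.0000e-04  1.6265e+00 -6.7660e-01] [-0.002 -0.038 -0.18   0.002  0.215 -0.   ] [-0.1026  0.0765 -0.9918] [-0.5  0.1 -0.6] 1.0014503070618488 def 0.1283
```

Emit:
{"api": "step_arm", "payload": {
  "steps": [
    [0, 0, 45, 0],
    [0, 0, 45, 0]
  ]
}}

```text
time: 10.6
tool_pos: [0.5166, -0.2974, 0.1684]
tool_rot: [-0.052, 0.695, 0.717, -0.007]
contact_force: [0.4, 0.6, -0.5]
gripper_width: 1.002
```

```bash
python3 j.py
```

```text
10.6 [ 0.5166 -0.2974  0.1684] 91.56 [-6.4670e-01  9.9900e-02  1.6725e+00 -8.0000e-04  1.4747e+00 -6.7660e-01] [-0.001  0.197  0.428  0.001 -0.767  0.   ] [-0.0845  0.0628 -0.9944] [ 0.4  0.6 -0.5] 1.0023893340583772 def 0.1055
```

Emit:
{"api": "step_arm", "payload": {
  "steps": [
    [0, 0, 0, 0],
    [0, 0, 0, 0],
    [0, 0, 0, 0],
    [0, 0, 0, 0],
    [0, 0, 0, 0],
    [0, 0, 0, 0],
    [0, 0, 0, 0],
    [0, 0, 0, 0]
  ]
}}

```text
time: 11.4
tool_pos: [0.5176, -0.2981, 0.1728]
tool_rot: [-0.052, 0.695, 0.717, -0.007]
contact_force: [-0.1, 0.7, -0.3]
gripper_width: 0.999
```

```bash
python3 j.py
```

```text
11.4 [ 0.5176 -0.2981  0.1728] 91.57 [-6.4670e-01  9.8300e-02  1.6667e+00 -8.0000e-04  1.4811e+00 -6.7670e-01] [ 0.001 -0.003 -0.005  0.     0.004  0.001] [-0.0837  0.0622 -0.9945] [-0.1  0.7 -0.3] 0.99859198386398 def 0.1045
```

Emit:
{"api": "step_arm", "payload": {
  "steps": [
    [0, 0, -12, 0],
    [0, 0, -12, 0],
    [0, 0, -12, 0],
    [0, 0, -12, 0],
    [0, 0, -12, 0],
    [0, 0, -12, 0],
    [0, 0, 50, 0],
    [0, 0, 50, 0]
  ]
}}

```text
time: 12.2
tool_pos: [0.5229, -0.3021, 0.1637]
tool_rot: [-0.039, 0.696, 0.717, -0.005]
contact_force: [-0.3, 0.2, -1.2]
gripper_width: 1.0
```

Emit:
{"api": "step_arm", "payload": {
  "steps": [
    [0, 0, -12, 0],
    [0, 0, -12, 0],
    [0, 0, -12, 0],
    [0, 0, -12, 0],
    [0, 0, -12, 0],
    [0, 0, -12, 0],
    [0, 0, -12, 0],
    [0, 0, -12, 0]
  ]
}}

```text
time: 13.0
tool_pos: [0.5305, -0.3077, 0.2744]
tool_rot: [-0.037, 0.696, 0.717, -0.005]
contact_force: [-0.0, -0.0, -0.0]
gripper_width: 1.001
```

Emit:
{"api": "step_arm", "payload": {
  "steps": [
    [0, 0, 50, 0],
    [0, 0, 50, 0],
    [0, 0, -12, 0],
    [0, 0, -12, 0],
    [0, 0, -12, 0],
    [0, 0, -12, 0],
    [0, 0, -12, 0],
    [0, 0, -12, 0]
  ]
}}

```text
time: 13.8
tool_pos: [0.5345, -0.3107, 0.269]
tool_rot: [-0.025, 0.696, 0.717, -0.004]
contact_force: [0.6, -0.3, -0.2]
gripper_width: 0.997
```

```bash
python3 j.py
```

```text
13.8 [ 0.5345 -0.3107  0.269 ] 91.69 [-6.4650e-01  5.0600e-02  1.5531e+00 -7.0000e-04  1.5888e+00 -6.7660e-01] [ 0.002 -0.059 -0.193  0.     0.222  0.   ] [-0.0411  0.0301 -0.9987] [ 0.6 -0.3 -0.2] 0.9970320663928188 def 0.0509
```

Emit:
{"api": "step_arm", "payload": {
  "steps": [
    [0, 0, 50, 0],
    [0, 0, 50, 0],
    [0, 0, -12, 0],
    [0, 0, -12, 0],
    [0, 0, -12, 0],
    [0, 0, -12, 0],
    [0, 0, -12, 0],
    [0, 0, -12, 0]
  ]
}}

```text
time: 14.6
tool_pos: [0.5407, -0.3153, 0.2702]
tool_rot: [-0.008, 0.696, 0.718, -0.001]
contact_force: [-0.2, 0.0, -0.9]
gripper_width: 1.001
```

```bash
python3 j.py; python3 -c "
from h import *
plan([.538,-.3168,.12],91.5,50)"
```

```text
14.6 [ 0.5407 -0.3153  0.2702] 91.73 [-6.4640e-01  4.6000e-02  1.5554e+00 -7.0000e-04  1.5572e+00 -6.7660e-01] [-0.001 -0.07  -0.183 -0.001  0.219 -0.001] [-0.014   0.0096 -0.9999] [-0.2  0.  -0.9] 1.0011272352650675 def 0.017
at [ 0.5407 -0.3153  0.2702] 91.73 rows 4 F [-0.2  0.  -0.9] g 1.001 t 14.6
[-0.4, -0.7, 37.5, 0.1]
[-0.4, -0.7, 37.5, 0.1]
[-0.4, -0.7, 37.5, 0.1]
[-0.4, -0.7, 37.5, 0.1]
```

Emit:
{"api": "step_arm", "payload": {
  "steps": [
    [0, -1, 30, 0],
    [0, -1, 30, 0],
    [0, -1, 30, 0],
    [0, 0, 15, 0],
    [0, 0, 12, 0],
    [0, 0, 12, 0],
    [0, 0, 12, 0],
    [0, 0, 12, 0]
  ]
}}

```text
time: 15.4
tool_pos: [0.5451, -0.321, 0.1324]
tool_rot: [0.007, 0.696, 0.718, 0.0]
contact_force: [-0.2, 0.5, 0.6]
gripper_width: 1.002
```

```bash
python3 j.py; python3 -c "
from h import *
plan([.538,-.3168,.042],91.5,13)"
```

```text
15.4 [ 0.5451 -0.321   0.1324] 91.74 [-6.4940e-01  1.3980e-01  1.6894e+00 -7.0000e-04  1.2992e+00 -6.7970e-01] [-0.002  0.123  0.077  0.    -0.215  0.001] [ 0.0101 -0.0085 -0.9999] [-0.2  0.5  0.6] 1.0016168149382907 def -0.0132
at [ 0.5451 -0.321   0.1324] 91.74 rows 7 F [-0.2  0.5  0.6] g 1.002 t 15.4
[0.6, -1.0, 12.9, 0.0]
[0.6, -1.0, 12.9, 0.0]
[0.6, -1.0, 12.9, 0.0]
[0.6, -1.0, 12.9, 0.0]
[0.6, -1.0, 12.9, 0.0]
[0.6, -1.0, 12.9, 0.0]
[0.6, -1.0, 12.9, 0.0]
```

Emit:
{"api": "step_arm", "payload": {
  "steps": [
    [1, -2, 12, 0],
    [1, -2, 12, 0],
    [1, -2, 12, 0],
    [1, -1, 12, 0],
    [0, -1, 12, 0],
    [0, -1, 12, 0]
  ]
}}

```text
time: 16.0
tool_pos: [0.5364, -0.3178, 0.0547]
tool_rot: [0.007, 0.696, 0.718, 0.0]
contact_force: [0.0, -0.7, 0.6]
gripper_width: 1.004
```

```bash
python3 j.py; python3 -c "
from h import *
plan([.538,-.3168,.042],91.5,13)"
```

```text
16.0 [ 0.5364 -0.3178  0.0547] 91.75 [-6.5390e-01  2.0740e-01  1.7548e+00 -7.0000e-04  1.1652e+00 -6.8420e-01] [-0.012  0.148  0.076  0.001 -0.223 -0.012] [ 0.0109 -0.0092 -0.9999] [ 0.  -0.7  0.6] 1.0037626739918424 def -0.0142
at [ 0.5364 -0.3178  0.0547] 91.75 rows 1 F [ 0.  -0.7  0.6] g 1.004 t 16.0
[1.0, 1.7, 12.7, 0.2]
```

Now the last few millimetres down, then close.

Emit:
{"api": "step_arm", "payload": {
  "steps": [
    [1, 2, 8, 0]
  ]
}}

```text
time: 16.1
tool_pos: [0.5377, -0.3165, 0.0449]
tool_rot: [0.006, 0.696, 0.718, 0.0]
contact_force: [-0.6, -0.3, -0.1]
gripper_width: 0.998
```

```bash
python3 - <<'E'
from h import *
grab_frame("side");grab_frame("side");exec(open("j.py").read())
E
```

```text
16.2 [ 0.5376 -0.3159  0.0445] 91.75 [-6.5040e-01  2.2280e-01  1.7560e+00 -7.0000e-04  1.1519e+00 -6.8070e-01] [-0.001 -0.02  -0.021 -0.002  0.015 -0.004] [ 0.0083 -0.0071 -0.9999] [ 0.2 -0.2 -0.2] 0.9992788262325304 def -0.0109
```

Emit:
{"api": "step_arm", "payload": {
  "steps": [
    [0, 0, 0, 0],
    [0, 0, 0, 0],
    [0, 0, 0, 0]
  ],
  "claw": 0
}}

```text
time: 16.5
tool_pos: [0.5388, -0.3167, 0.046]
tool_rot: [0.007, 0.696, 0.718, 0.001]
contact_force: [-0.9, 0.4, 0.2]
gripper_width: 0.515
```

```bash
python3 - <<'E'
from h import *
exec(open("j.py").read())
for i in range(4): im,d=grab_frame("side")
cv2.imwrite("pics/s2.png",cv2.resize(im[190:370,200:380,::-1],None,fx=3,fy=3));exec(open("j.py").read())
E
```

```text
16.5 [ 0.5388 -0.3167  0.046 ] 91.77 [-6.5010e-01  2.2230e-01  1.7538e+00 -7.0000e-04  1.1519e+00 -6.8070e-01] [ 0.001 -0.005 -0.007 -0.     0.002  0.002] [ 0.0105 -0.0088 -0.9999] [-0.9  0.4  0.2] 0.5148300634140589 def -0.0137
16.7 [ 0.5389 -0.3167  0.0461] 91.77 [-6.5010e-01  2.2220e-01  1.7537e+00 -7.0000e-04  1.1518e+00 -6.8070e-01] [-0.001  0.001  0.005  0.001 -0.001 -0.001] [ 0.0107 -0.0089 -0.9999] [0.1 0.  0.1] 0.2431101504933219 def -0.0139
```

View pics/s2.png

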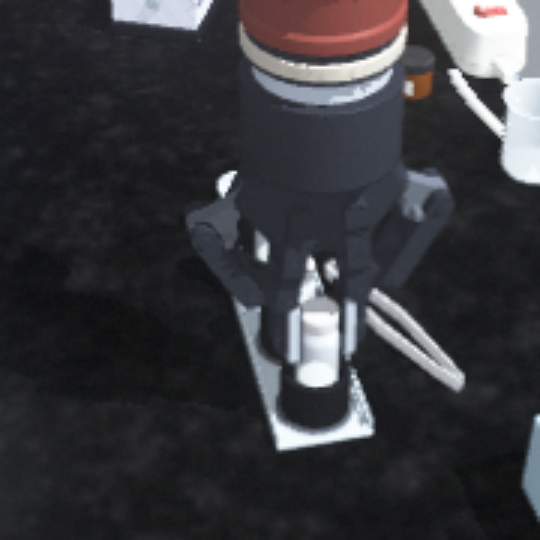

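The side crop shows vial 4 between the pads, upright, with the tips above the cup's rim (crop ~(320,330)). The opening of 0.24 fits 22 mm. I'll lift it and look at the block next.

Emit:
{"api": "step_arm", "payload": {
  "steps": [
    [0, 0, -10, 0],
    [0, 0, -15, 0],
    [0, 0, -20, 0],
    [0, 0, -25, 0],
    [0, 0, -25, 0],
    [0, 0, -25, 0],
    [0, 0, -20, 0],
    [0, 0, -10, 0]
  ]
}}

```text
time: 17.5
tool_pos: [0.5364, -0.3148, 0.2083]
tool_rot: [0.008, 0.696, 0.718, 0.001]
contact_force: [0.4, 0.1, -0.2]
gripper_width: 0.238
```

```bash
python3 j.py; python3 -c "
from h import *
plan([.54,.09,.25],91.5,40)"
```

```text
17.5 [ 0.5364 -0.3148  0.2083] 91.76 [-6.5000e-01  5.0700e-02  1.6537e+00 -6.0000e-04  1.4220e+00 -6.8070e-01] [-0.001 -0.089 -0.091 -0.     0.18   0.002] [ 0.0117 -0.0097 -0.9999] [ 0.4  0.1 -0.2] 0.23799670271007708 def -0.0152
at [ 0.5364 -0.3148  0.2083] 91.76 rows 11 F [ 0.4  0.1 -0.2] g 0.238 t 17.5
[36.8, 1.5, -3.8, 0.0]
[36.8, 1.4, -3.8, 0.0]
[36.8, 1.4, -3.8, 0.0]
[36.8, 1.4, -3.8, 0.0]
[36.8, 1.4, -3.8, 0.0]
[36.8, 1.4, -3.8, 0.0]
[36.8, 1.4, -3.8, 0.0]
[36.8, 1.3, -3.8, 0.0]
[36.8, 1.3, -3.8, 0.0]
[36.8, 1.3, -3.8, 0.0]
[36.8, 1.3, -3.8, 0.0]
```

```bash
python3 -c "
from h import *
plan([.53,.09,.25],70,36)"
```

```text
at [ 0.5364 -0.3148  0.2083] 91.76 rows 12 F [ 0.4  0.1 -0.2] g 0.238 t 17.5
[33.7, 0.5, -3.5, 1.8]
[33.7, -0.6, -3.5, 1.8]
[33.7, -1.6, -3.5, 1.8]
[33.6, -2.7, -3.5, 1.8]
[33.5, -3.8, -3.5, 1.8]
[33.4, -4.8, -3.5, 1.8]
[33.2, -5.9, -3.5, 1.8]
[33.0, -6.9, -3.5, 1.8]
[32.8, -8.0, -3.5, 1.8]
[32.5, -9.0, -3.5, 1.8]
[32.2, -10.0, -3.5, 1.8]
[31.9, -11.0, -3.5, 1.8]
```

Emit:
{"api": "step_arm", "payload": {
  "steps": [
    [15, 0, -3, 1.8],
    [28, -1, -3, 1.8],
    [38, -2, -3, 1.8],
    [40, -3, -3, 1.8],
    [40, -5, -3, 1.8],
    [40, -6, -3, 1.8],
    [40, -7, -3, 1.8],
    [40, -9, -3, 1.8]
  ]
}}

```text
time: 18.3
tool_pos: [0.5307, -0.0268, 0.2359]
tool_rot: [0.012, 0.787, 0.617, 0.003]
contact_force: [-0.1, -0.4, 0.2]
gripper_width: 0.244
```

Emit:
{"api": "step_arm", "payload": {
  "steps": [
    [38, -9, -3, 1.8],
    [28, -9, -3, 1.8],
    [18, -6, 0, 1.8],
    [8, -3, 0, 1.5]
  ]
}}

```text
time: 18.7
tool_pos: [0.5273, 0.0774, 0.2426]
tool_rot: [0.011, 0.822, 0.569, 0.005]
contact_force: [-0.3, -0.7, -0.2]
gripper_width: 0.245
```

```bash
python3 - <<'E'
from h import *
grab_frame("side");grab_frame("side");exec(open("j.py").read())
s=state();im,d=grab_frame("wrist");cv2.imwrite("pics/w3.png",im[:,:,::-1]);np.save("w3.npy",d);np.save("w3T.npy",Tcam("wrist",s)[2])
for b in boxes_of("wrist","block"):print(b)
P=cloud(d,*Tcam("wrist",s));c=np.array([.548,.19])
t=(abs(P[...,2]-.05)<.004)&(np.hypot(P[...,0]-c[0],P[...,1]-c[1])<.15)
n,l,st,ce=cv2.connectedComponentsWithStats(t.astype(np.uint8))
for i in np.argsort(-st[1:,4])[:3]+1:
    q=P[l==i];print(st[i],q.mean(0).round(4),cv2.minAreaRect((q[:,:2]*1000).astype(np.float32)))
E
```

```text
18.8 [0.5275 0.0767 0.2426] 69.39 [ 0.0123 -0.1881  1.8235 -0.0141  1.4858  0.373 ] [-0.035  0.002  0.001 -0.017 -0.005 -0.034] [ 0.0205 -0.0138 -0.9997] [ 0.5 -0.1  0.1] 0.23856281004559166 def -0.0203
{'box': [221.1, 0.0, 74.1, 201.7], 'p': 0.61}
[ 223    0   69  200 9326] [0.5432 0.1849 0.0492] ((539.9163208007812, 177.26231384277344), (205.90252685546875, 68.7877426147461), 66.05010223388672)
[379  27  11  32  58] [0.6862 0.1862 0.0516] ((687.2510375976562, 187.0565948486328), (4.892068862915039, 30.7149600982666), 1.9566397666931152)
[243  28   1   1   1] [0.5569 0.252  0.0463] ((556.885986328125, 252.0079803466797), (0.0, 0.0), 0.0)
```

View pics/w3.png

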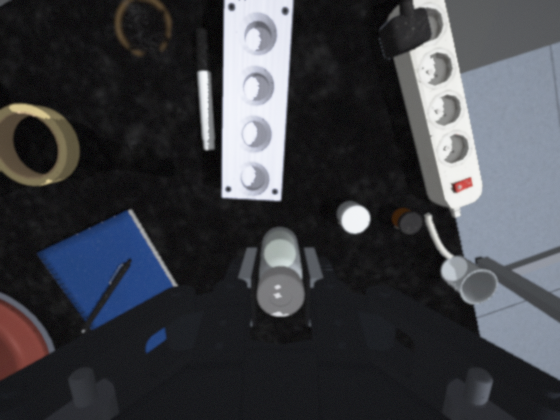

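```bash
cat > wells.py <<'E'
from h import *
def wells(d,K,rough=None):
    P=cloud(d,*K);t=((abs(P[...,2]-.0495)<.0025)).astype(np.uint8)
    n,l,st,ce=cv2.connectedComponentsWithStats(t)
    i=1+np.argmin([1e9 if a[4]<1500 else np.hypot(*(P[l==k+1][:,:2].mean(0)-[.548,.19])) for k,a in enumerate(st[1:])])
    m=(l==i).astype(np.uint8);cs,hi=cv2.findContours(m,cv2.RETR_CCOMP,cv2.CHAIN_APPROX_NONE);out=[]
    for c,h in zip(cs,hi[0]):
        if h[3]<0 or cv2.contourArea(c)<200:continue
        q=onplane(c[:,0].astype(float),.05,*K)[:,:2];A=np.c_[2*q,np.ones(len(q))];x=np.linalg.lstsq(A,(q**2).sum(1),rcond=None)[0]
        out.append([x[0],x[1],2*np.sqrt(x[2]+x[0]**2+x[1]**2)])
    return np.array(out)
def fit(c):
    c=c[np.argsort(-c[:,1])];return c
E
python3 - <<'E'
from wells import *
K=list(Tcam("wrist"));K[2]=np.load("w3T.npy");c=fit(wells(np.load("w3.npy"),K));print(c.round(4))
print(np.linalg.norm(np.diff(c[:,:2],axis=0),axis=1),np.degrees(np.arctan2(*(c[0]-c[-1])[[1,0]])))
E
```

```text
[[0.5684 0.24   0.037 ]
 [0.5482 0.1951 0.0372]
 [0.5278 0.1495 0.0362]
 [0.5077 0.1045 0.0374]]
[0.04924296 0.04994002 0.04922289] 65.8644344766105
```

```bash
python3 - <<'E'
from h import *
K=list(Tcam("wrist"));K[2]=np.load("w3T.npy");P=cloud(np.load("w3.npy"),*K)
q=P[240:325,250:310].reshape(-1,3);p=np.array([.5275,.0767,.2426]);q=q[np.isfinite(q[:,0])]
print(np.percentile(q[:,2],[50,90,99]).round(4))
t=q[q[:,2]>.262];a=np.radians(69.4);X=np.array([np.cos(a),np.sin(a)]);Y=np.array([X[1],-X[0]])
e=(t[:,:2]-p[:2])@np.c_[X,Y]*1000;print(len(t),e.min(0),e.max(0),e.mean(0),t[:,2].mean())
plan([.5077,.1045,.19],65.9,25)
E
```

```text
[0.2663 0.2767 0.2808]
2811 [-11.24210248 -14.64647235] [13.09256135 11.98780598] [ 1.88972936 -1.6000368 ] 0.2716168861593843
at [0.5277 0.0753 0.2424] 69.29 rows 3 F [0.1 0.5 0. ] g 0.242 t 18.9
[6.8, -9.7, 17.5, 1.1]
[6.6, -9.8, 17.5, 1.1]
[6.4, -9.9, 17.5, 1.1]
```

Emit:
{"api": "step_arm", "payload": {
  "steps": [
    [4, -6, 10, 1.1],
    [7, -10, 15, 1.1],
    [5, -8, 20, 1.1],
    [2, -4, 25, 0],
    [0, 0, 20, 0],
    [0, 0, 15, 0],
    [0, 0, 8, 0]
  ]
}}

```text
time: 19.6
tool_pos: [0.5088, 0.0979, 0.122]
tool_rot: [0.012, 0.842, 0.539, 0.004]
contact_force: [-0.3, -0.4, -0.1]
gripper_width: 0.243
```

```bash
python3 - <<'E'
from h import *
grab_frame("side");grab_frame("side");exec(open("j.py").read())
plan([.5073,.1037,.09],65.9,50)
E
```

```text
19.7 [0.5088 0.0979 0.1223] 65.21 [ 0.0551 -0.122   1.971  -0.0167  1.2743  0.4924] [ 0.004 -0.02  -0.039  0.001  0.009 -0.   ] [ 0.0191 -0.0149 -0.9997] [-0.7 -0.2 -0.4] 0.24405115093226548 def -0.0182
at [0.5088 0.0979 0.1223] 65.21 rows 1 F [-0.7 -0.2 -0.4] g 0.244 t 19.7
[4.7, -3.8, 32.3, -0.7]
```

Emit:
{"api": "step_arm", "payload": {
  "steps": [
    [2, -1, 6, -0.3],
    [2, -1, 10, -0.3],
    [1, -1, 10, 0],
    [0, 0, 5, 0]
  ]
}}

```text
time: 20.1
tool_pos: [0.5113, 0.1035, 0.0924]
tool_rot: [0.013, 0.84, 0.543, 0.007]
contact_force: [-0.2, 0.0, -1.7]
gripper_width: 0.244
```

```bash
python3 - <<'E'
from h import *
grab_frame("side");im,d=grab_frame("side");exec(open("j.py").read())
cv2.imwrite("pics/s3.png",cv2.resize(im[90:230,190:340,::-1],None,fx=4,fy=4))
plan([.5073,.1037,.064],65.9,50)
E
```

```text
20.2 [0.511  0.1033 0.0923] 65.77 [ 0.0654 -0.0805  1.987  -0.0171  1.2114  0.494 ] [-0.001 -0.013 -0.014  0.     0.01  -0.001] [ 0.0247 -0.0144 -0.9996] [-0.5  0.1 -0.1] 0.2450265677478195 def -0.0236
at [0.511  0.1033 0.0923] 65.77 rows 1 F [-0.5  0.1 -0.1] g 0.245 t 20.2
[-1.2, -3.5, 28.3, -0.1]
```

View pics/s3.png

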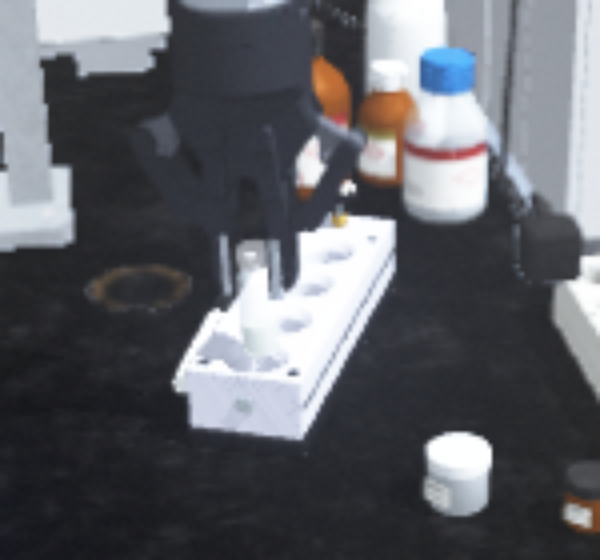

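The vial is right over the near-end well (well 4, crop ~(260,350)). I'll centre it and lower it.

Emit:
{"api": "step_arm", "payload": {
  "steps": [
    [-1, -3, 2, 0],
    [-1, -1, 5, 0],
    [0, 0, 7, 0]
  ]
}}

```text
time: 20.5
tool_pos: [0.508, 0.1031, 0.0792]
tool_rot: [0.014, 0.84, 0.543, 0.008]
contact_force: [-0.0, 0.4, -0.8]
gripper_width: 0.242
```

```bash
python3 - <<'E'
from h import *
grab_frame("side");exec(open("j.py").read())
plan([.5073,.1037,.064],65.9,50)
E
```

```text
20.55 [0.507  0.103  0.0776] 65.77 [ 0.0652 -0.071   2.0054 -0.0174  1.1826  0.4944] [ 0.001  0.     0.008 -0.001  0.034 -0.002] [ 0.0257 -0.0144 -0.9996] [-1.  -0.1 -0.4] 0.24280180760429626 def -0.0246
at [0.507  0.103  0.0776] 65.77 rows 1 F [-1.  -0.1 -0.4] g 0.243 t 20.55
[0.8, -0.0, 13.6, -0.1]
```

Emit:
{"api": "step_arm", "payload": {
  "steps": [
    [0, 0, 6, 0],
    [0, 0, 5, 0],
    [0, 0, 3, 0]
  ]
}}

```text
time: 20.85
tool_pos: [0.5074, 0.1027, 0.0623]
tool_rot: [0.013, 0.84, 0.543, 0.007]
contact_force: [0.7, 0.9, -0.2]
gripper_width: 0.236
```

```bash
python3 - <<'E'
from h import *
grab_frame("side");exec(open("j.py").read())
E
```

```text
20.9 [0.5074 0.1026 0.0623] 65.77 [ 0.0645 -0.0482  2.0124 -0.0176  1.1527  0.4944] [ 0.    -0.006 -0.005  0.001  0.017  0.   ] [ 0.0257 -0.0145 -0.9996] [-0.2  0.3 -0.4] 0.24208224889557264 def -0.0246
```

Emit:
{"api": "step_arm", "payload": {
  "steps": [
    [0, 0, 2, 0]
  ]
}}

```text
time: 21.0
tool_pos: [0.5081, 0.1028, 0.062]
tool_rot: [0.013, 0.84, 0.543, 0.007]
contact_force: [-7.5, 0.9, 21.1]
gripper_width: 0.243
```

```bash
python3 - <<'E'
from h import *
grab_frame("side");exec(open("j.py").read())
E
```

```text
21.05 [0.5081 0.1028 0.0621] 65.76 [ 0.0647 -0.046   2.0108 -0.0173  1.1525  0.4944] [-0.001 -0.005  0.006 -0.004 -0.005 -0.   ] [ 0.0254 -0.0142 -0.9996] [-4.5 -0.6  7.4] 0.23888326386597364 def -0.0243
```

Emit:
{"api": "step_arm", "payload": {
  "steps": [
    [0, 0, 0, 0],
    [0, 0, 0, 0]
  ],
  "claw": 70
}}

```text
time: 21.25
tool_pos: [0.5089, 0.1029, 0.0629]
tool_rot: [0.013, 0.84, 0.543, 0.008]
contact_force: [-0.1, -0.3, -0.5]
gripper_width: 0.571
```

```bash
python3 - <<'E'
from h import *
grab_frame("side");grab_frame("side");exec(open("j.py").read())
E
```

```text
21.35 [0.5086 0.1029 0.0627] 65.77 [ 0.0647 -0.0463  2.01   -0.0173  1.1524  0.4944] [-0.001  0.002  0.006 -0.001  0.002  0.   ] [ 0.0265 -0.0141 -0.9995] [-0.2  0.   0.3] 0.7002382049884933 def -0.0255
```

Emit:
{"api": "step_arm", "payload": {
  "steps": [
    [0, 0, -5, 0],
    [0, 0, -12, 0],
    [0, 0, -20, 0],
    [0, 0, -28, 0],
    [0, 0, -28, 0],
    [0, 0, -22, 0],
    [0, 0, -12, 0],
    [0, 0, -5, 0]
  ]
}}

```text
time: 22.15
tool_pos: [0.5038, 0.1047, 0.2026]
tool_rot: [0.013, 0.84, 0.543, 0.007]
contact_force: [-0.5, 0.3, -0.2]
gripper_width: 0.698
```

```bash
python3 - <<'E'
from h import *
grab_frame("side");exec(open("j.py").read())
im,d=grab_frame("side");cv2.imwrite("pics/s4.png",cv2.resize(im[90:230,190:340,::-1],None,fx=4,fy=4))
plan([.5377,-.2655,.21],91.5,40)
E
```

```text
22.2 [0.5041 0.1048 0.2031] 65.76 [ 0.069  -0.2121  1.9103 -0.0161  1.418   0.4942] [-0.001  0.02   0.018 -0.    -0.027  0.   ] [ 0.0264 -0.0141 -0.9996] [1.4 0.4 1.3] 0.6958421748872144 def -0.0254
at [0.5036 0.1047 0.2015] 65.76 rows 10 F [0.1 0.4 1.1] g 0.698 t 22.25
[-32.4, 18.3, -0.8, -2.6]
[-33.1, 16.8, -0.8, -2.6]
[-33.9, 15.3, -0.8, -2.6]
[-34.5, 13.8, -0.8, -2.6]
[-35.1, 12.2, -0.8, -2.6]
[-35.6, 10.6, -0.8, -2.6]
[-36.1, 9.0, -0.8, -2.6]
[-36.4, 7.4, -0.8, -2.6]
[-36.7, 5.8, -0.8, -2.6]
[-37.0, 4.1, -0.8, -2.6]
```

View pics/s4.png

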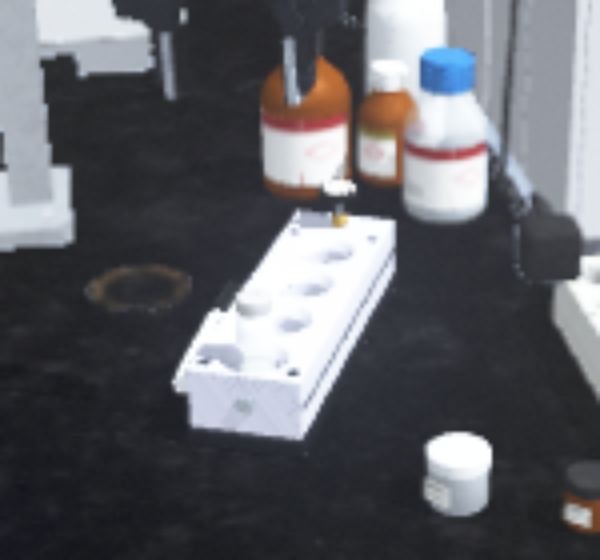

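Emit:
{"api": "step_arm", "payload": {
  "steps": [
    [-20, 11, 0, -2.6],
    [-30, 16, 0, -2.6],
    [-38, 18, 0, -2.6],
    [-40, 16, 0, -2.6],
    [-40, 14, 0, -2.6],
    [-40, 12, 0, -2.6],
    [-40, 10, 0, -2.6],
    [-40, 8, 0, -2.6]
  ]
}}

```text
time: 23.05
tool_pos: [0.5306, -0.2063, 0.1912]
tool_rot: [0.004, 0.72, 0.694, -0.001]
contact_force: [0.4, 0.3, -0.0]
gripper_width: 0.699
```

Emit:
{"api": "step_arm", "payload": {
  "steps": [
    [-35, 7, 0, -2.6],
    [-24, 3, 0, -2.4],
    [-14, 2, 0, 0],
    [-5, 1, 0, 0],
    [0, 0, -40, 0],
    [0, 0, -45, 0]
  ]
}}

```text
time: 23.65
tool_pos: [0.5367, -0.287, 0.2582]
tool_rot: [-0.013, 0.69, 0.723, -0.003]
contact_force: [1.5, -0.1, 1.2]
gripper_width: 0.706
```

```bash
python3 - <<'E'
from h import *
for i in range(5):grab_frame("side")
exec(open("j.py").read())
plan([.5377,-.2655,.12],91.5,18)
E
```

```text
23.9 [ 0.5377 -0.2874  0.2593] 92.74 [-0.6115  0.0161  1.6039 -0.003   1.5434 -0.6593] [-0.003  0.017  0.029 -0.001 -0.001 -0.003] [-0.0196  0.0101 -0.9998] [-0.   0.2 -0.7] 0.7015637381244163 def 0.0218
at [ 0.5377 -0.2874  0.2593] 92.74 rows 8 F [-0.   0.2 -0.7] g 0.702 t 23.9
[2.7, 0.1, 17.4, 0.2]
[2.7, 0.1, 17.4, 0.2]
[2.7, 0.1, 17.4, 0.2]
[2.7, 0.1, 17.4, 0.2]
[2.7, 0.1, 17.4, 0.2]
[2.7, 0.1, 17.4, 0.2]
[2.7, 0.1, 17.4, 0.2]
[2.7, 0.1, 17.4, 0.2]
```

Emit:
{"api": "step_arm", "payload": {
  "steps": [
    [4, 0, 40, 0.4],
    [4, 0, 35, 0.4],
    [3, 0, 20, 0.4],
    [3, 0, 15, 0],
    [3, 0, 10, 0],
    [3, 0, 6, 0]
  ]
}}

```text
time: 24.5
tool_pos: [0.5305, -0.2597, 0.1205]
tool_rot: [-0.017, 0.697, 0.717, -0.004]
contact_force: [-0.1, 0.6, -0.2]
gripper_width: 0.701
```

```bash
python3 - <<'E'
from h import *
for i in range(3):grab_frame("side")
exec(open("j.py").read())
s=state();im,d=grab_frame("wrist");P=cloud(d,*Tcam("wrist",s))
for c in([.538,-.2654,.0605],[.5355,-.216,.0745],[.5341,-.167,.0605]):
    m=(np.hypot(P[...,0]-c[0],P[...,1]-c[1])<.016)&(abs(P[...,2]-c[2])<.004);q=P[m]
    if len(q)>10:print(len(q),q.mean(0).round(4),((q.min(0)+q.max(0))/2).round(4))
plan([.5377,-.2655,.036],91.5,12)
E
```

```text
24.65 [ 0.5313 -0.2605  0.1224] 91.58 [-0.5806  0.0858  1.766  -0.002   1.3214 -0.6079] [-0.006 -0.012 -0.031 -0.002 -0.002 -0.002] [-0.0275  0.0157 -0.9995] [ 0.  -0.7  0.9] 0.7029789280168104 def 0.0316
617 [ 0.5374 -0.2651  0.0601] [ 0.5373 -0.2656  0.0596]
793 [ 0.5354 -0.2155  0.0741] [ 0.5353 -0.2155  0.0734]
812 [ 0.5344 -0.1671  0.0602] [ 0.5344 -0.1671  0.0597]
at [ 0.5319 -0.261   0.1234] 91.57 rows 8 F [ 0.1 -0.9 -0. ] g 0.699 t 24.7
[-0.6, 0.7, 10.9, 0.0]
[-0.6, 0.7, 10.9, 0.0]
[-0.6, 0.7, 10.9, 0.0]
[-0.6, 0.7, 10.9, 0.0]
[-0.6, 0.7, 10.9, 0.0]
[-0.6, 0.7, 10.9, 0.0]
[-0.6, 0.7, 10.9, 0.0]
[-0.6, 0.7, 10.9, 0.0]
```

Emit:
{"api": "step_arm", "payload": {
  "steps": [
    [0, 0, -10, 0],
    [0, 0, -12, 0],
    [0, 0, -12, 0],
    [0, 0, -12, 0],
    [0, 0, -12, 0],
    [0, 0, -8, 0],
    [0, 2, 45, 0],
    [0, 2, 45, 0]
  ]
}}

```text
time: 25.5
tool_pos: [0.5458, -0.2681, 0.1228]
tool_rot: [0.002, 0.698, 0.716, -0.001]
contact_force: [0.3, -0.0, -0.5]
gripper_width: 0.7
```

```bash
python3 - <<'E'
from h import *
for i in range(5):grab_frame("side")
exec(open("j.py").read())
plan([.5377,-.2655,.036],91.5,12)
E
```

```text
25.75 [ 0.5453 -0.2679  0.1232] 91.53 [-0.5781  0.1     1.749  -0.0022  1.2913 -0.6042] [ 0.001 -0.018 -0.026  0.    -0.006  0.   ] [-1.0e-04 -2.4e-03 -1.0e+00] [0.3 0.2 0.3] 0.7012417522206843 def -0.0012
at [ 0.5453 -0.2679  0.1232] 91.53 rows 8 F [0.3 0.2 0.3] g 0.701 t 25.75
[0.3, -0.9, 10.9, 0.0]
[0.3, -0.9, 10.9, 0.0]
[0.3, -0.9, 10.9, 0.0]
[0.3, -0.9, 10.9, 0.0]
[0.3, -0.9, 10.9, 0.0]
[0.3, -0.9, 10.9, 0.0]
[0.3, -0.9, 10.9, 0.0]
[0.3, -0.9, 10.9, 0.0]
```

Upright now. Descending slowly.

Emit:
{"api": "step_arm", "payload": {
  "steps": [
    [0, -2, 6, 0],
    [1, -2, 12, 0],
    [1, -2, 14, 0],
    [1, -1, 14, 0],
    [0, -1, 12, 0],
    [0, 0, 8, 0],
    [0, 0, 4, 0]
  ]
}}

```text
time: 26.45
tool_pos: [0.5399, -0.2674, 0.0546]
tool_rot: [0.006, 0.698, 0.716, 0.0]
contact_force: [-0.2, 0.1, 0.4]
gripper_width: 0.7
```

```bash
python3 - <<'E'
from h import *
for i in range(2):grab_frame("side")
exec(open("j.py").read())
plan([.5377,-.2655,.036],91.5,12)
E
```

```text
26.55 [ 0.5399 -0.2673  0.0548] 91.53 [-0.5823  0.1638  1.8046 -0.0023  1.1621 -0.6081] [ 0.    -0.015 -0.019 -0.002  0.005  0.001] [ 0.0081 -0.0079 -0.9999] [-0.   0.4  0.6] 0.7023737103417284 def -0.0111
at [ 0.5399 -0.2673  0.0548] 91.53 rows 2 F [-0.   0.4  0.6] g 0.702 t 26.55
[0.9, -1.1, 9.4, 0.0]
[0.9, -1.1, 9.4, 0.0]
```

Emit:
{"api": "step_arm", "payload": {
  "steps": [
    [1, -1, 9, 0],
    [1, -1, 9, 0]
  ]
}}

```text
time: 26.75
tool_pos: [0.5397, -0.2666, 0.0381]
tool_rot: [0.008, 0.698, 0.716, 0.0]
contact_force: [-0.1, -1.1, -0.7]
gripper_width: 0.698
```

```bash
python3 - <<'E'
from h import *
for i in range(2):grab_frame("side")
exec(open("j.py").read())
E
```

```text
26.85 [ 0.5386 -0.2659  0.0368] 91.53 [-0.5814  0.1837  1.8165 -0.0024  1.1287 -0.6071] [-0.002 -0.012 -0.014 -0.     0.014 -0.001] [ 0.0094 -0.0087 -0.9999] [-0.5 -0.3 -0.7] 0.7009621527354898 def -0.0126
```

Emit:
{"api": "step_arm", "payload": {
  "steps": [
    [0, 0, 0, 0],
    [0, 0, 0, 0]
  ],
  "claw": 0
}}

```text
time: 27.05
tool_pos: [0.5387, -0.2659, 0.0368]
tool_rot: [0.006, 0.698, 0.716, 0.0]
contact_force: [-0.9, -0.7, -0.5]
gripper_width: 0.371
```

```bash
python3 - <<'E'
from h import *
for i in range(4):im,d=grab_frame("side")
exec(open("j.py").read())
cv2.imwrite("pics/s5.png",cv2.resize(im[190:370,200:380,::-1],None,fx=3,fy=3))
E
```

```text
27.25 [ 0.539  -0.2661  0.0373] 91.53 [-0.5814  0.1835  1.8159 -0.0023  1.1286 -0.6072] [ 0.     0.001 -0.001  0.    -0.002  0.001] [ 0.0103 -0.0093 -0.9999] [ 0.9 -0.7  0.9] 0.23606162007770087 def -0.0137
```

View pics/s5.png

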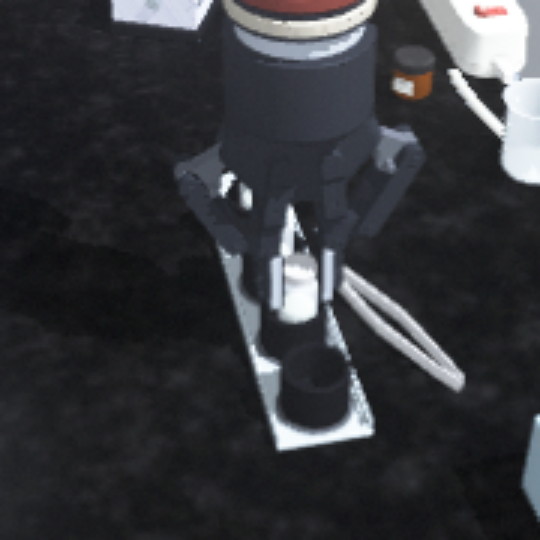

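The crop shows the short vial at place 3 held between the pads at ~(298,290), with cup 4 empty. I'll lift it and carry it to well 3.

Emit:
{"api": "step_arm", "payload": {
  "steps": [
    [0, 0, -10, 0],
    [0, 0, -15, 0],
    [0, 0, -20, 0],
    [0, 0, -25, 0],
    [0, 0, -25, 0],
    [0, 0, -20, 0],
    [0, 0, -15, 0],
    [0, 0, -8, 0]
  ]
}}

```text
time: 28.05
tool_pos: [0.5376, -0.2647, 0.188]
tool_rot: [0.009, 0.698, 0.716, 0.001]
contact_force: [-0.1, -0.5, -0.2]
gripper_width: 0.243
```

```bash
python3 - <<'E'
from h import *
exec(open("j.py").read())
plan([.5275,.149,.19],65.9,37)
E
```

```text
28.05 [ 0.5376 -0.2647  0.188 ] 91.53 [-0.5808  0.011   1.7287 -0.0021  1.3844 -0.6072] [ 0.    -0.081 -0.071 -0.001  0.149 -0.001] [ 0.0135 -0.0113 -0.9998] [-0.1 -0.5 -0.2] 0.24277203799740002 def -0.0174
at [ 0.5376 -0.2647  0.188 ] 91.53 rows 12 F [-0.1 -0.5 -0.2] g 0.243 t 28.05
[34.5, 0.1, -0.2, 2.1]
[34.5, -1.2, -0.2, 2.1]
[34.4, -2.5, -0.2, 2.1]
[34.3, -3.8, -0.2, 2.1]
[34.1, -5.0, -0.2, 2.1]
[33.9, -6.3, -0.2, 2.1]
[33.6, -7.6, -0.2, 2.1]
[33.3, -8.8, -0.2, 2.1]
[33.0, -10.1, -0.2, 2.1]
[32.6, -11.3, -0.2, 2.1]
[32.1, -12.5, -0.2, 2.1]
[31.7, -13.7, -0.2, 2.1]
```

Emit:
{"api": "step_arm", "payload": {
  "steps": [
    [15, 0, 0, 2.1],
    [28, -1, 0, 2.1],
    [38, -3, 0, 2.1],
    [42, -4, 0, 2.1],
    [42, -6, 0, 2.1],
    [42, -8, 0, 2.1],
    [42, -9, 0, 2.1],
    [40, -11, 0, 2.1]
  ]
}}

```text
time: 28.85
tool_pos: [0.5318, 0.0326, 0.187]
tool_rot: [0.01, 0.802, 0.598, 0.002]
contact_force: [0.6, 0.3, 1.1]
gripper_width: 0.239
```

```bash
python3 - <<'E'
from h import *
exec(open("j.py").read())
plan([.5275,.149,.19],65.9,25)
E
```

```text
28.85 [0.5318 0.0326 0.187 ] 73.43 [-0.0715 -0.148   1.8817 -0.0135  1.3912  0.2199] [ 0.814  0.011  0.    -0.017 -0.002  1.191] [ 0.0157 -0.0144 -0.9998] [0.6 0.3 1.1] 0.2392934541298629 def -0.0167
at [0.5318 0.0326 0.187 ] 73.43 rows 5 F [0.6 0.3 1.1] g 0.239 t 28.85
[22.1, -7.5, -0.6, 1.5]
[21.9, -8.0, -0.6, 1.5]
[21.6, -8.6, -0.6, 1.5]
[21.4, -9.2, -0.6, 1.5]
[21.2, -9.7, -0.6, 1.5]
```

Emit:
{"api": "step_arm", "payload": {
  "steps": [
    [34, -11, 0, 1.5],
    [28, -11, 0, 1.5],
    [20, -9, 0, 1.5],
    [12, -7, 8, 1.3],
    [4, -3, 15, 1.2],
    [0, 0, 20, 0],
    [0, 0, 15, 0],
    [0, 0, 8, 0]
  ]
}}

```text
time: 29.65
tool_pos: [0.5219, 0.1489, 0.1179]
tool_rot: [0.009, 0.835, 0.549, 0.003]
contact_force: [0.2, -0.1, 0.6]
gripper_width: 0.239
```

```bash
python3 - <<'E'
from h import *
for i in range(3):grab_frame("side")
exec(open("j.py").read())
s=state();im,d=grab_frame("wrist");K=Tcam("wrist",s);
plan([.5275,.149,.085],65.9,50)
from wells import *
print(fit(wells(d,K)).round(4))
E
```

```text
29.8 [0.5224 0.1487 0.119 ] 66.63 [ 0.148  -0.0533  1.9126 -0.0156  1.2683  0.5605] [-0.001 -0.017 -0.025  0.     0.     0.   ] [ 0.016  -0.0127 -0.9998] [ 0.5 -0.1 -0.3] 0.23790679474942353 def -0.0139
at [0.5231 0.1488 0.12  ] 66.63 rows 1 F [0.  0.2 0.3] g 0.241 t 29.85
[1.9, 4.0, 35.0, 0.7]
[[0.568  0.2405 0.0358]
 [0.5482 0.1957 0.0364]]
```

Emit:
{"api": "step_arm", "payload": {
  "steps": [
    [1, 2, 6, 0.3],
    [1, 2, 12, 0.4],
    [0, 1, 12, 0],
    [0, 0, 6, 0]
  ]
}}

```text
time: 30.25
tool_pos: [0.5327, 0.148, 0.0855]
tool_rot: [0.012, 0.839, 0.543, 0.007]
contact_force: [-1.4, -0.7, -0.1]
gripper_width: 0.24
```

```bash
python3 - <<'E'
from h import *
for i in range(2):grab_frame("side")
exec(open("j.py").read())
plan([.5275,.149,.053],65.9,50)
E
```

```text
30.35 [0.532  0.148  0.0852] 65.82 [ 0.1442  0.0048  1.9175 -0.016   1.1977  0.5719] [ 0.003 -0.017 -0.017 -0.     0.013 -0.   ] [ 0.0236 -0.0116 -0.9997] [-0.1 -0.4 -0.1] 0.2415154152251793 def -0.0216
at [0.532  0.148  0.0852] 65.82 rows 1 F [-0.1 -0.4 -0.1] g 0.242 t 30.35
[-0.9, -4.5, 32.2, -0.1]
```

Emit:
{"api": "step_arm", "payload": {
  "steps": [
    [-1, -4, 2, 0],
    [0, -2, 5, 0],
    [0, 0, 7, 0]
  ]
}}

```text
time: 30.65
tool_pos: [0.527, 0.1497, 0.0715]
tool_rot: [0.012, 0.839, 0.543, 0.008]
contact_force: [-1.0, 1.0, 0.3]
gripper_width: 0.238
```

```bash
python3 - <<'E'
from h import *
for i in range(1):grab_frame("side")
exec(open("j.py").read())
plan([.5275,.149,.053],65.9,50)
E
```

```text
30.7 [0.526  0.1495 0.0699] 65.81 [ 0.1485  0.0127  1.938  -0.0162  1.1693  0.5768] [-0.001  0.002  0.007 -0.001  0.034 -0.002] [ 0.0235 -0.0116 -0.9997] [-1.7  0.1 -0.8] 0.2395531450669516 def -0.0215
at [0.526  0.1495 0.0699] 65.81 rows 1 F [-1.7  0.1 -0.8] g 0.24 t 30.7
[0.1, 1.5, 16.9, -0.1]
```

Emit:
{"api": "step_arm", "payload": {
  "steps": [
    [0, 1, 6, 0],
    [0, 0, 6, 0],
    [0, 0, 4, 0],
    [0, 0, 2, 0]
  ]
}}

```text
time: 31.1
tool_pos: [0.5281, 0.1493, 0.0531]
tool_rot: [0.011, 0.839, 0.543, 0.007]
contact_force: [-8.9, -0.0, 23.3]
gripper_width: 0.239
```

```bash
python3 - <<'E'
from h import *
for i in range(1):grab_frame("side")
exec(open("j.py").read())
E
```

```text
31.15 [0.5281 0.1492 0.0532] 65.82 [ 0.1472  0.0412  1.9407 -0.016   1.1388  0.5758] [ 0.001 -0.005  0.005 -0.005 -0.008  0.002] [ 0.0228 -0.0113 -0.9997] [-7.1 -0.2 12.5] 0.23991774729675847 def -0.0209
```

Emit:
{"api": "step_arm", "payload": {
  "steps": [
    [0, 0, 0, 0],
    [0, 0, 0, 0]
  ],
  "claw": 70
}}

```text
time: 31.35
tool_pos: [0.5289, 0.1493, 0.0539]
tool_rot: [0.011, 0.839, 0.543, 0.007]
contact_force: [-0.2, 0.6, -0.6]
gripper_width: 0.574
```

```bash
python3 - <<'E'
from h import *
for i in range(2):grab_frame("side")
exec(open("j.py").read())
E
```

```text
31.45 [0.5286 0.1493 0.0535] 65.82 [ 0.1472  0.0412  1.94   -0.016   1.1386  0.5758] [-0.001  0.001  0.006  0.002  0.003  0.002] [ 0.0237 -0.0112 -0.9997] [-0.8 -0.3  0.2] 0.700520643601295 def -0.0218
```

Emit:
{"api": "step_arm", "payload": {
  "steps": [
    [0, 0, -5, 0],
    [0, 0, -12, 0],
    [0, 0, -20, 0],
    [0, 0, -28, 0],
    [0, 0, -28, 0],
    [0, 0, -24, 0],
    [0, 0, -15, 0],
    [0, 0, -8, 0]
  ]
}}

```text
time: 32.25
tool_pos: [0.5235, 0.1506, 0.2005]
tool_rot: [0.01, 0.84, 0.543, 0.006]
contact_force: [-0.3, -0.8, -0.3]
gripper_width: 0.7
```

```bash
python3 - <<'E'
from h import *
for i in range(1):im,d=grab_frame("side")
exec(open("j.py").read())
cv2.imwrite("pics/s6.png",cv2.resize(im[130:230,210:310,::-1],None,fx=4,fy=4))
plan([.5353,-.2158,.2],91.5,37)
E
```

```text
32.3 [0.5242 0.1507 0.2016] 65.81 [ 0.1511 -0.1305  1.8411 -0.0148  1.4105  0.5754] [-0.     0.019  0.015  0.    -0.038  0.001] [ 0.0226 -0.0114 -0.9997] [ 1.2 -0.   1.5] 0.6998355685877531 def -0.0206
at [0.5242 0.1507 0.2016] 65.81 rows 10 F [ 1.2 -0.   1.5] g 0.7 t 32.3
[-33.0, 16.0, 0.2, -2.6]
[-33.7, 14.5, 0.2, -2.6]
[-34.3, 13.0, 0.2, -2.6]
[-34.8, 11.5, 0.2, -2.6]
[-35.3, 9.9, 0.2, -2.6]
[-35.7, 8.3, 0.2, -2.6]
[-36.1, 6.7, 0.2, -2.6]
[-36.3, 5.1, 0.2, -2.6]
[-36.5, 3.4, 0.2, -2.6]
[-36.6, 1.8, 0.2, -2.6]
```

View pics/s6.png

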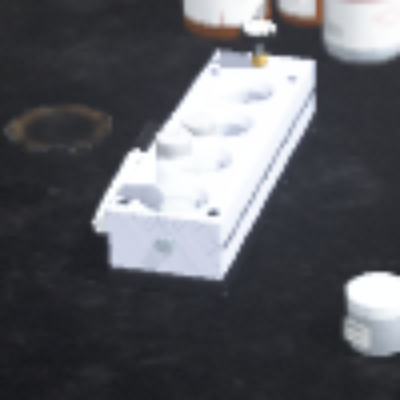

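Emit:
{"api": "step_arm", "payload": {
  "steps": [
    [-18, 9, 0, -2.6],
    [-28, 13, 0, -2.6],
    [-38, 15, 0, -2.6],
    [-40, 14, 0, -2.6],
    [-40, 12, 0, -2.6],
    [-40, 10, 0, -2.6],
    [-40, 8, 0, -2.6],
    [-40, 6, 0, -2.6]
  ]
}}

```text
time: 33.1
tool_pos: [0.5378, -0.1523, 0.1967]
tool_rot: [0.006, 0.719, 0.695, 0.002]
contact_force: [-0.3, -0.4, -0.4]
gripper_width: 0.7
```

```bash
python3 - <<'E'
from h import *
exec(open("j.py").read())
plan([.5353,-.2158,.18],91.5,20)
E
```

```text
33.1 [ 0.5378 -0.1523  0.1967] 88.03 [-0.4081 -0.0895  1.8116 -0.0019  1.4063 -0.3734] [-0.7    0.315 -0.274  0.015 -0.026 -1.167] [ 0.0113 -0.0069 -0.9999] [-0.3 -0.4 -0.4] 0.6995730280691626 def -0.0131
at [ 0.5378 -0.1523  0.1967] 88.03 rows 4 F [-0.3 -0.4 -0.4] g 0.7 t 33.1
[-15.9, -0.1, 4.2, -0.9]
[-15.9, -0.3, 4.2, -0.9]
[-15.9, -0.6, 4.2, -0.9]
[-15.9, -0.8, 4.2, -0.9]
```

Emit:
{"api": "step_arm", "payload": {
  "steps": [
    [-25, 0, 0, -1],
    [-15, 0, 0, -1],
    [-8, 0, 5, -1],
    [-3, 0, 12, 0],
    [0, 0, 18, 0],
    [0, 0, 18, 0],
    [0, 0, 12, 0],
    [0, 0, 6, 0]
  ]
}}

```text
time: 33.9
tool_pos: [0.5321, -0.2089, 0.1129]
tool_rot: [-0.0, 0.703, 0.711, -0.001]
contact_force: [0.1, -0.4, -0.2]
gripper_width: 0.703
```

```bash
python3 - <<'E'
from h import *
for i in range(3):grab_frame("side")
exec(open("j.py").read())
plan([.5353,-.2158,.045],91.5,12)
E
```

```text
34.05 [ 0.5329 -0.2094  0.1147] 90.66 [-5.0370e-01  2.8500e-02  1.8394e+00 -1.5000e-03  1.2721e+00 -5.1480e-01] [-0.001 -0.019 -0.028 -0.     0.002 -0.001] [ 7.0e-04 -2.1e-03 -1.0e+00] [ 0.2  0.  -0.1] 0.6985066109951457 def -0.0016
at [ 0.5329 -0.2094  0.1147] 90.66 rows 6 F [ 0.2  0.  -0.1] g 0.699 t 34.05
[-1.1, 0.4, 11.6, -0.1]
[-1.1, 0.4, 11.6, -0.1]
[-1.1, 0.4, 11.6, -0.1]
[-1.1, 0.4, 11.6, -0.1]
[-1.1, 0.4, 11.6, -0.1]
[-1.1, 0.4, 11.6, -0.1]
```

Nearly perfect. Descending.

Emit:
{"api": "step_arm", "payload": {
  "steps": [
    [-1, 0, 6, -0.2],
    [-1, 0, 12, -0.2],
    [-1, 0, 14, -0.2],
    [-1, -1, 14, 0],
    [0, -1, 10, 0],
    [0, 0, 5, 0]
  ]
}}

```text
time: 34.65
tool_pos: [0.5332, -0.2151, 0.0521]
tool_rot: [0.004, 0.699, 0.715, 0.0]
contact_force: [0.3, -0.7, 0.1]
gripper_width: 0.703
```

```bash
python3 - <<'E'
from h import *
for i in range(2):grab_frame("side")
exec(open("j.py").read())
plan([.5353,-.2158,.045],91.5,12)
E
```

```text
34.75 [ 0.5331 -0.2149  0.0523] 91.33 [-5.1200e-01  1.0870e-01  1.8706e+00 -1.6000e-03  1.1548e+00 -5.3460e-01] [ 0.004 -0.019 -0.023  0.001  0.01  -0.   ] [ 0.0058 -0.0049 -1.    ] [ 0.2  0.  -0.1] 0.6949031142515437 def -0.0074
at [ 0.5331 -0.2149  0.0523] 91.33 rows 1 F [ 0.2  0.  -0.1] g 0.695 t 34.75
[-0.9, 2.2, 7.3, -0.2]
```

Emit:
{"api": "step_arm", "payload": {
  "steps": [
    [-1, 2, 7, 0]
  ]
}}

```text
time: 34.85
tool_pos: [0.5362, -0.2165, 0.0464]
tool_rot: [0.005, 0.699, 0.715, 0.001]
contact_force: [1.2, 0.8, 1.0]
gripper_width: 0.699
```

```bash
python3 - <<'E'
from h import *
for i in range(3):grab_frame("side")
exec(open("j.py").read())
E
```

```text
35.0 [ 0.5351 -0.2159  0.045 ] 91.33 [-5.1170e-01  1.2420e-01  1.8677e+00 -1.6000e-03  1.1428e+00 -5.3430e-01] [-0.002 -0.013 -0.006 -0.001  0.002  0.001] [ 0.0053 -0.0046 -1.    ] [ 0.6  0.1 -0.3] 0.7011680469444616 def -0.0069
```

Emit:
{"api": "step_arm", "payload": {
  "steps": [
    [0, 0, 0, 0],
    [0, 0, 0, 0]
  ],
  "claw": 0
}}

```text
time: 35.2
tool_pos: [0.5357, -0.2161, 0.0457]
tool_rot: [0.004, 0.699, 0.715, 0.0]
contact_force: [-0.5, 0.0, 0.1]
gripper_width: 0.367
```

```bash
python3 - <<'E'
from h import *
for i in range(5):im,d=grab_frame("side")
exec(open("j.py").read())
E
```

```text
35.45 [ 0.5359 -0.2163  0.046 ] 91.33 [-5.1160e-01  1.2350e-01  1.8665e+00 -1.5000e-03  1.1428e+00 -5.3430e-01] [-0.001  0.002 -0.001 -0.    -0.001 -0.001] [ 0.007  -0.0056 -1.    ] [-0.2  0.2  2.8] 0.24275511973782446 def -0.0088
```

Emit:
{"api": "step_arm", "payload": {
  "steps": [
    [0, 0, -10, 0],
    [0, 0, -15, 0],
    [0, 0, -20, 0],
    [0, 0, -25, 0],
    [0, 0, -25, 0],
    [0, 0, -20, 0],
    [0, 0, -15, 0],
    [0, 0, -8, 0]
  ]
}}

```text
time: 36.25
tool_pos: [0.5337, -0.2147, 0.1944]
tool_rot: [0.004, 0.699, 0.715, 0.0]
contact_force: [-0.6, -0.0, -0.2]
gripper_width: 0.239
```

```bash
python3 - <<'E'
from h import *
exec(open("j.py").read())
plan([.5478,.1947,.19],65.9,37)
E
```

```text
36.25 [ 0.5337 -0.2147  0.1944] 91.34 [-5.1110e-01 -4.4900e-02  1.7730e+00 -1.4000e-03  1.4052e+00 -5.3430e-01] [-0.    -0.075 -0.073 -0.001  0.152 -0.001] [ 0.0065 -0.0052 -1.    ] [-0.6 -0.  -0.2] 0.23941385205135052 def -0.0082
at [ 0.5337 -0.2147  0.1944] 91.34 rows 12 F [-0.6 -0.  -0.2] g 0.239 t 36.25
[34.1, 2.0, 0.4, 2.1]
[34.1, 0.7, 0.4, 2.1]
[34.1, -0.6, 0.4, 2.1]
[34.1, -1.8, 0.4, 2.1]
[34.0, -3.1, 0.4, 2.1]
[33.9, -4.3, 0.4, 2.1]
[33.7, -5.6, 0.4, 2.1]
[33.4, -6.8, 0.4, 2.1]
[33.2, -8.1, 0.4, 2.1]
[32.9, -9.3, 0.4, 2.1]
[32.5, -10.5, 0.4, 2.1]
[32.1, -11.7, 0.4, 2.1]
```

Emit:
{"api": "step_arm", "payload": {
  "steps": [
    [15, 1, 0, 2.1],
    [28, 0, 0, 2.1],
    [38, -1, 0, 2.1],
    [42, -2, 0, 2.1],
    [42, -4, 0, 2.1],
    [42, -5, 0, 2.1],
    [42, -7, 0, 2.1],
    [40, -8, 0, 2.1]
  ]
}}

```text
time: 37.05
tool_pos: [0.5447, 0.0808, 0.1943]
tool_rot: [0.005, 0.803, 0.597, 0.0]
contact_force: [1.4, 0.1, -0.5]
gripper_width: 0.245
```

Emit:
{"api": "step_arm", "payload": {
  "steps": [
    [34, -9, 0, 1.8],
    [28, -9, 0, 1.5],
    [20, -8, 0, 1.5],
    [10, -5, 0, 1]
  ]
}}

```text
time: 37.45
tool_pos: [0.542, 0.1859, 0.1922]
tool_rot: [0.004, 0.832, 0.555, -0.001]
contact_force: [0.7, -1.1, -0.9]
gripper_width: 0.246
```

```bash
python3 - <<'E'
from h import *
for i in range(2):im,d=grab_frame("side")
exec(open("j.py").read())
plan([.5478,.1947,.12],65.9,18)
E
```

```text
37.55 [0.542  0.1855 0.192 ] 67.57 [ 0.2037 -0.0434  1.7756 -0.0081  1.4086  0.5964] [-0.036 -0.01   0.005 -0.022  0.002 -0.027] [ 0.0024 -0.0076 -1.    ] [ 0.5 -0.7  0.1] 0.24483634398183418 def -0.0008
at [0.542  0.1855 0.192 ] 67.57 rows 5 F [ 0.5 -0.7  0.1] g 0.245 t 37.55
[2.2, 0.4, 14.4, 0.3]
[2.2, 0.4, 14.4, 0.3]
[2.2, 0.3, 14.4, 0.3]
[2.2, 0.3, 14.4, 0.3]
[2.2, 0.3, 14.4, 0.3]
```

Emit:
{"api": "step_arm", "payload": {
  "steps": [
    [2, 0, 8, 0.4],
    [2, 0, 15, 0.4],
    [2, 0, 18, 0.4],
    [2, 0, 18, 0.4],
    [1, 0, 12, 0],
    [0, 0, 5, 0]
  ]
}}

```text
time: 38.15
tool_pos: [0.5454, 0.1891, 0.1087]
tool_rot: [0.004, 0.84, 0.542, -0.003]
contact_force: [0.6, 0.3, -0.8]
gripper_width: 0.239
```

```bash
python3 - <<'E'
from h import *
for i in range(2):im,d=grab_frame("side")
exec(open("j.py").read())
plan([.5478,.1947,.09],65.9,18)
E
```

```text
38.25 [0.5454 0.1892 0.1094] 65.63 [ 0.2096  0.0485  1.8283 -0.0098  1.2668  0.6379] [ 0.004 -0.023 -0.029  0.003  0.008  0.   ] [-0.     -0.0095 -1.    ] [-0.7  0.6 -0.8] 0.2422198859932405 def 0.002
at [0.5454 0.1892 0.1094] 65.63 rows 2 F [-0.7  0.6 -0.8] g 0.242 t 38.25
[3.0, -0.1, 9.7, -0.1]
[3.0, -0.1, 9.7, -0.1]
```

Emit:
{"api": "step_arm", "payload": {
  "steps": [
    [3, 0, 5, 0],
    [2, 0, 6, 0],
    [1, 0, 4, 0]
  ]
}}

```text
time: 38.55
tool_pos: [0.5502, 0.1949, 0.0962]
tool_rot: [0.005, 0.841, 0.542, -0.0]
contact_force: [-0.4, -0.0, -0.8]
gripper_width: 0.245
```

```bash
python3 - <<'E'
from h import *
for i in range(2):im,d=grab_frame("side")
exec(open("j.py").read())
plan([.5478,.1947,.062],65.9,50)
E
```

```text
38.65 [0.5497 0.1948 0.0958] 65.6 [ 0.2176  0.0754  1.8249 -0.0098  1.2394  0.6466] [-0.001 -0.006 -0.003 -0.002  0.007 -0.001] [ 0.0038 -0.0087 -1.    ] [-0.6  0.5 -0.5] 0.23769812822817873 def -0.0019
at [0.5497 0.1948 0.0958] 65.6 rows 1 F [-0.6  0.5 -0.5] g 0.238 t 38.65
[-0.9, -1.6, 33.8, -0.3]
```

Emit:
{"api": "step_arm", "payload": {
  "steps": [
    [-1, -2, 6, 0.0],
    [0, 0, 8, 0],
    [0, 0, 8, 0],
    [0, 0, 4, 0]
  ]
}}

```text
time: 39.05
tool_pos: [0.548, 0.1948, 0.0689]
tool_rot: [0.005, 0.84, 0.542, 0.0]
contact_force: [-0.5, 0.2, -0.5]
gripper_width: 0.243
```

```bash
python3 - <<'E'
from h import *
for i in range(2):im,d=grab_frame("side")
exec(open("j.py").read())
plan([.5478,.1947,.062],65.9,50)
E
```

```text
39.15 [0.5478 0.1948 0.0689] 65.62 [ 0.2182  0.1042  1.844  -0.0101  1.19    0.6474] [ 0.    -0.012 -0.014 -0.002  0.006 -0.001] [ 0.0054 -0.0084 -1.    ] [-0.7  0.2 -0.5] 0.23992028171436244 def -0.0034
at [0.5478 0.1948 0.0689] 65.62 rows 1 F [-0.7  0.2 -0.5] g 0.24 t 39.15
[-0.1, -0.0, 6.9, -0.3]
```

Emit:
{"api": "step_arm", "payload": {
  "steps": [
    [0, 0, 5, 0],
    [0, 0, 3, 0],
    [0, 0, 1, 0]
  ]
}}

```text
time: 39.45
tool_pos: [0.5486, 0.1949, 0.062]
tool_rot: [0.005, 0.84, 0.542, -0.0]
contact_force: [-3.8, -1.2, 8.9]
gripper_width: 0.24
```

```bash
python3 - <<'E'
from h import *
grab_frame("side");exec(open("j.py").read())
E
```

```text
39.5 [0.5487 0.1949 0.062 ] 65.61 [ 0.218   0.115   1.8452 -0.01    1.1779  0.6475] [ 0.    -0.002  0.004 -0.    -0.007  0.001] [ 0.0054 -0.0082 -1.    ] [-3.4 -0.4  6.4] 0.24336363530824476 def -0.0035
```

Bottom contact at the expected height. Release and return for the last vial.

Emit:
{"api": "step_arm", "payload": {
  "steps": [
    [0, 0, 0, 0],
    [0, 0, 0, 0]
  ],
  "claw": 70
}}

```text
time: 39.7
tool_pos: [0.5491, 0.195, 0.0624]
tool_rot: [0.005, 0.84, 0.542, 0.001]
contact_force: [-0.1, -0.1, 0.3]
gripper_width: 0.572
```

```bash
python3 - <<'E'
from h import *
for i in range(2):grab_frame("side")
exec(open("j.py").read())
E
```

```text
39.8 [0.549  0.195  0.0623] 65.62 [ 0.218   0.1149  1.8448 -0.01    1.1775  0.6474] [-0.002  0.003  0.004 -0.002  0.002 -0.001] [ 0.0063 -0.0081 -0.9999] [-0.1  0.   0.9] 0.6943284022758591 def -0.0044
```

Emit:
{"api": "step_arm", "payload": {
  "steps": [
    [0, 0, -5, 0],
    [0, 0, -12, 0],
    [0, 0, -20, 0],
    [0, 0, -28, 0],
    [0, 0, -28, 0],
    [0, 0, -22, 0],
    [0, 0, -14, 0],
    [0, 0, -8, 0]
  ]
}}

```text
time: 40.6
tool_pos: [0.5473, 0.196, 0.2075]
tool_rot: [0.005, 0.84, 0.542, 0.0]
contact_force: [0.1, 0.1, -1.0]
gripper_width: 0.702
```

```bash
python3 - <<'E'
from h import *
im,d=grab_frame("side")
exec(open("j.py").read())
cv2.imwrite("pics/s7.png",cv2.resize(im[130:230,210:310,::-1],None,fx=4,fy=4))
plan([.5343,-.1670,.2],91.5,37)
E
```

```text
40.65 [0.548  0.1961 0.2089] 65.61 [ 0.2203 -0.0372  1.741  -0.0093  1.432   0.6472] [-0.     0.019  0.013 -0.    -0.036 -0.001] [ 0.0076 -0.0077 -0.9999] [0.8 0.2 0.4] 0.7008016672734679 def -0.0057
at [0.548  0.1961 0.2089] 65.61 rows 10 F [0.8 0.2 0.4] g 0.701 t 40.65
[-33.6, 13.7, 0.9, -2.6]
[-34.2, 12.2, 0.9, -2.6]
[-34.7, 10.7, 0.9, -2.6]
[-35.2, 9.1, 0.9, -2.6]
[-35.6, 7.5, 0.9, -2.6]
[-35.9, 5.9, 0.9, -2.6]
[-36.1, 4.2, 0.9, -2.6]
[-36.2, 2.6, 0.9, -2.6]
[-36.3, 1.0, 0.9, -2.6]
[-36.3, -0.7, 0.9, -2.6]
```

View pics/s7.png

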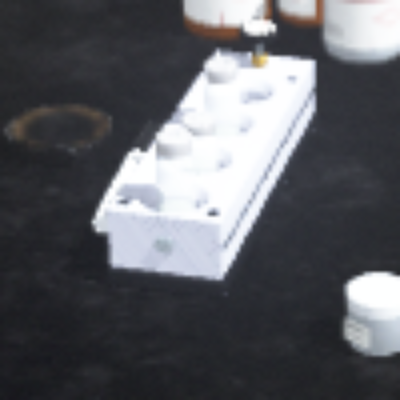

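Vials now stand in wells 4, 3 and 2 (caps at ~(175,140), (200,122) and (220,68)). The well next to the dial is still free. Going back.

Emit:
{"api": "step_arm", "payload": {
  "steps": [
    [-18, 7, 0, -2.6],
    [-28, 10, 0, -2.6],
    [-38, 12, 0, -2.6],
    [-40, 11, 0, -2.6],
    [-40, 9, 0, -2.6],
    [-40, 7, 0, -2.6],
    [-40, 5, 0, -2.6],
    [-40, 3, 0, -2.6]
  ]
}}

```text
time: 41.45
tool_pos: [0.538, -0.1012, 0.2034]
tool_rot: [0.001, 0.72, 0.694, -0.003]
contact_force: [0.8, -0.1, 0.1]
gripper_width: 0.697
```

```bash
python3 - <<'E'
from h import *
exec(open("j.py").read())
plan([.5343,-.167,.2],91.5,20)
E
```

```text
41.45 [ 0.538  -0.1012  0.2034] 87.84 [-0.3189 -0.1127  1.8216 -0.0056  1.4339 -0.2805] [-0.745  0.143 -0.112  0.004 -0.018 -1.206] [-0.0029 -0.0049 -1.    ] [ 0.8 -0.1  0.1] 0.696616673659648 def 0.0012
at [ 0.538  -0.1012  0.2034] 87.84 rows 4 F [ 0.8 -0.1  0.1] g 0.697 t 41.45
[-16.5, -0.3, 0.9, -0.9]
[-16.5, -0.6, 0.9, -0.9]
[-16.5, -0.8, 0.9, -0.9]
[-16.4, -1.1, 0.9, -0.9]
```

Emit:
{"api": "step_arm", "payload": {
  "steps": [
    [-27, 0, 0, -1],
    [-18, 0, 0, -1],
    [-10, 0, 5, -1],
    [-4, 0, 12, 0],
    [0, 0, 20, 0],
    [0, 0, 20, 0],
    [0, 0, 14, 0],
    [0, 0, 7, 0]
  ]
}}

```text
time: 42.25
tool_pos: [0.5311, -0.1662, 0.114]
tool_rot: [-0.005, 0.704, 0.71, -0.005]
contact_force: [-0.4, -0.0, -0.0]
gripper_width: 0.701
```

```bash
python3 - <<'E'
from h import *
for i in range(3):grab_frame("side")
exec(open("j.py").read())
plan([.5343,-.167,.0365],91.5,12)
E
```

```text
42.4 [ 0.532  -0.1667  0.1159] 90.48 [-4.3390e-01 -3.0000e-04  1.8664e+00 -6.7000e-03  1.2854e+00 -4.4030e-01] [-0.003 -0.018 -0.031  0.002  0.001 -0.001] [-0.0116 -0.0017 -0.9999] [-0.1  0.1  0.1] 0.7032898659646866 def 0.0098
at [ 0.532  -0.1667  0.1159] 90.48 rows 7 F [-0.1  0.1  0.1] g 0.703 t 42.4
[-0.0, 0.3, 11.3, -0.1]
[-0.0, 0.3, 11.3, -0.1]
[-0.1, 0.3, 11.3, -0.1]
[-0.1, 0.3, 11.3, -0.1]
[-0.1, 0.3, 11.3, -0.1]
[-0.1, 0.3, 11.3, -0.1]
[-0.1, 0.3, 11.3, -0.1]
```

Emit:
{"api": "step_arm", "payload": {
  "steps": [
    [0, 0, 6, -0.3],
    [0, 0, 12, -0.3],
    [0, 0, 14, -0.3],
    [0, 0, 14, 0],
    [0, 0, 12, 0],
    [0, 0, 6, 0]
  ]
}}

```text
time: 43.0
tool_pos: [0.5341, -0.1677, 0.0506]
tool_rot: [-0.0, 0.698, 0.716, -0.003]
contact_force: [-0.1, 0.7, -0.1]
gripper_width: 0.699
```

```bash
python3 - <<'E'
from h import *
for i in range(2):grab_frame("side")
exec(open("j.py").read())
plan([.5343,-.167,.0365],91.5,12)
E
```

```text
43.1 [ 0.5338 -0.1676  0.0507] 91.48 [-0.434   0.0838  1.9005 -0.007   1.1607 -0.4571] [ 0.001 -0.021 -0.021 -0.001  0.008 -0.   ] [-0.0058 -0.0044 -1.    ] [-0.5  0.7  0.2] 0.7025579303006199 def 0.0034
at [ 0.5338 -0.1676  0.0507] 91.48 rows 2 F [-0.5  0.7  0.2] g 0.703 t 43.1
[0.3, 0.3, 7.1, -0.0]
[0.3, 0.3, 7.1, -0.0]
```

Emit:
{"api": "step_arm", "payload": {
  "steps": [
    [0, 0, 8, 0],
    [0, 0, 5, 0]
  ]
}}

```text
time: 43.3
tool_pos: [0.5349, -0.1682, 0.0382]
tool_rot: [0.001, 0.698, 0.716, -0.003]
contact_force: [0.0, -0.2, 0.2]
gripper_width: 0.699
```

```bash
python3 - <<'E'
from h import *
for i in range(2):grab_frame("side")
exec(open("j.py").read())
E
```

```text
43.4 [ 0.5347 -0.1682  0.0382] 91.48 [-0.4342  0.103   1.9041 -0.007   1.1357 -0.4571] [ 0.    -0.011 -0.01  -0.001  0.01  -0.001] [-0.0037 -0.0053 -1.    ] [-0.4 -0.1 -0.3] 0.7010743000752593 def 0.0011
```

Emit:
{"api": "step_arm", "payload": {
  "steps": [
    [0, 0, 0, 0],
    [0, 0, 0, 0]
  ],
  "claw": 0
}}

```text
time: 43.6
tool_pos: [0.5352, -0.1684, 0.0388]
tool_rot: [0.001, 0.698, 0.716, -0.003]
contact_force: [0.4, -0.4, 0.0]
gripper_width: 0.371
```

```bash
python3 - <<'E'
from h import *
for i in range(5):im,d=grab_frame("side")
exec(open("j.py").read())
E
```

```text
43.85 [ 0.5355 -0.1685  0.0391] 91.48 [-0.4342  0.1023  1.903  -0.0071  1.1356 -0.4571] [ 0.001 -0.001 -0.002  0.     0.002  0.002] [-0.0021 -0.0061 -1.    ] [-0.2 -0.5  2.1] 0.2346690274253367 def -0.0007
```

Emit:
{"api": "step_arm", "payload": {
  "steps": [
    [0, 0, -10, 0],
    [0, 0, -15, 0],
    [0, 0, -20, 0],
    [0, 0, -25, 0],
    [0, 0, -25, 0],
    [0, 0, -20, 0],
    [0, 0, -15, 0],
    [0, 0, -8, 0]
  ]
}}

```text
time: 44.65
tool_pos: [0.535, -0.1671, 0.1881]
tool_rot: [0.002, 0.698, 0.716, -0.003]
contact_force: [-0.4, 0.8, -0.5]
gripper_width: 0.235
```

```bash
python3 - <<'E'
from h import *
exec(open("j.py").read())
plan([.5680,.2398,.19],65.9,37)
E
```

```text
44.65 [ 0.535  -0.1671  0.1881] 91.48 [-0.4324 -0.0707  1.8085 -0.0063  1.4024 -0.4572] [ 0.001 -0.079 -0.073  0.001  0.157 -0.001] [-0.0014 -0.0062 -1.    ] [-0.4  0.8 -0.5] 0.2348448907302503 def -0.0014
at [ 0.535  -0.1671  0.1881] 91.48 rows 12 F [-0.4  0.8 -0.5] g 0.235 t 44.65
[33.8, 3.6, -0.2, 2.1]
[33.9, 2.4, -0.2, 2.1]
[34.0, 1.1, -0.2, 2.1]
[34.0, -0.2, -0.2, 2.1]
[34.0, -1.4, -0.2, 2.1]
[33.9, -2.7, -0.2, 2.1]
[33.8, -4.0, -0.2, 2.1]
[33.6, -5.2, -0.2, 2.1]
[33.4, -6.5, -0.2, 2.1]
[33.1, -7.7, -0.2, 2.1]
[32.8, -8.9, -0.2, 2.1]
[32.5, -10.1, -0.2, 2.1]
```

Emit:
{"api": "step_arm", "payload": {
  "steps": [
    [15, 2, 0, 2.1],
    [28, 2, 0, 2.1],
    [38, 1, 0, 2.1],
    [42, 0, 0, 2.1],
    [42, -2, 0, 2.1],
    [42, -4, 0, 2.1],
    [42, -5, 0, 2.1],
    [40, -6, 0, 2.1]
  ]
}}

```text
time: 45.45
tool_pos: [0.5598, 0.1268, 0.188]
tool_rot: [0.003, 0.802, 0.598, -0.003]
contact_force: [1.0, 0.0, -1.4]
gripper_width: 0.242
```

Emit:
{"api": "step_arm", "payload": {
  "steps": [
    [34, -7, 0, 1.8],
    [28, -8, 0, 1.6],
    [18, -6, 0, 1.6],
    [8, -4, 0, 1.2]
  ]
}}

```text
time: 45.85
tool_pos: [0.5616, 0.2265, 0.1855]
tool_rot: [0.002, 0.833, 0.554, -0.005]
contact_force: [-0.4, 0.2, -1.1]
gripper_width: 0.237
```

```bash
python3 - <<'E'
from h import *
for i in range(2):im,d=grab_frame("side")
exec(open("j.py").read())
plan([.5680,.2398,.11],65.9,18)
E
```

```text
45.95 [0.5615 0.2259 0.1854] 67.32 [ 0.2631  0.0436  1.7    -0.0078  1.4054  0.6602] [-0.034 -0.011  0.01  -0.019 -0.001 -0.029] [-0.0051 -0.0094 -0.9999] [-0.1 -0.8  0.2] 0.23552480651378063 def 0.0074
at [0.5615 0.2259 0.1854] 67.32 rows 5 F [-0.1 -0.8  0.2] g 0.236 t 45.95
[3.1, 0.1, 15.1, 0.3]
[3.1, 0.1, 15.1, 0.3]
[3.1, 0.1, 15.1, 0.3]
[3.1, 0.1, 15.1, 0.3]
[3.1, 0.1, 15.1, 0.3]
```

Emit:
{"api": "step_arm", "payload": {
  "steps": [
    [3, 0, 8, 0.4],
    [3, 0, 14, 0.4],
    [3, 0, 17, 0.3],
    [2, 0, 15, 0.3],
    [2, 0, 10, 0],
    [2, 0, 5, 0]
  ]
}}

```text
time: 46.55
tool_pos: [0.5665, 0.2365, 0.1083]
tool_rot: [0.002, 0.84, 0.542, -0.007]
contact_force: [-0.7, 0.3, -0.4]
gripper_width: 0.233
```

```bash
python3 - <<'E'
from h import *
for i in range(2):im,d=grab_frame("side")
exec(open("j.py").read())
plan([.5680,.2398,.09],65.9,50)
E
```

```text
46.65 [0.5664 0.2367 0.1087] 65.69 [ 0.2784  0.1384  1.7334 -0.0087  1.2816  0.7053] [ 0.    -0.023 -0.025  0.     0.01  -0.002] [-0.009  -0.0113 -0.9999] [-0.6 -0.2 -0.7] 0.2378583631767743 def 0.0118
at [0.5664 0.2367 0.1087] 65.69 rows 1 F [-0.6 -0.2 -0.7] g 0.238 t 46.65
[3.5, 0.1, 18.7, -0.2]
```

Emit:
{"api": "step_arm", "payload": {
  "steps": [
    [2, 0, 6, 0],
    [1, 0, 8, 0],
    [0, 0, 5, 0]
  ]
}}

```text
time: 46.95
tool_pos: [0.5696, 0.2399, 0.0911]
tool_rot: [0.003, 0.84, 0.542, -0.004]
contact_force: [-0.3, -0.0, -0.2]
gripper_width: 0.239
```

```bash
python3 - <<'E'
from h import *
for i in range(2):im,d=grab_frame("side")
exec(open("j.py").read())
cv2.imwrite("pics/s8.png",cv2.resize(im[90:230,190:340,::-1],None,fx=4,fy=4))
plan([.5680,.2398,.055],65.9,50)
E
```

```text
47.05 [0.5689 0.2397 0.0905] 65.68 [ 0.282   0.1644  1.7373 -0.0089  1.2482  0.7093] [-0.001 -0.011 -0.01  -0.001  0.009 -0.001] [-0.0057 -0.0104 -0.9999] [ 0.2  0.9 -0.6] 0.23990679666721496 def 0.0083
at [0.5689 0.2397 0.0905] 65.68 rows 1 F [ 0.2  0.9 -0.6] g 0.24 t 47.05
[-0.3, -0.9, 35.5, -0.2]
```

View pics/s8.png

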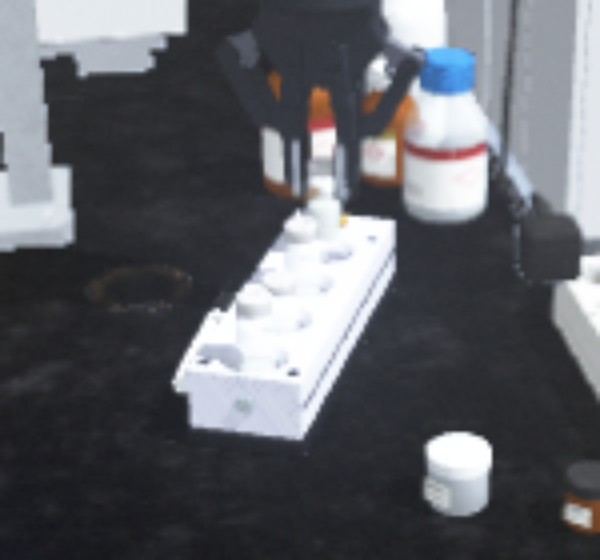

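The last vial hangs over well 1, next to the dial (crop ~(325,210)). Lowering.

Emit:
{"api": "step_arm", "payload": {
  "steps": [
    [0, -1, 6, 0],
    [0, 0, 8, 0],
    [0, 0, 8, 0],
    [0, 0, 4, 0]
  ]
}}

```text
time: 47.45
tool_pos: [0.5686, 0.24, 0.0638]
tool_rot: [0.003, 0.84, 0.542, -0.004]
contact_force: [-0.7, 0.1, 0.0]
gripper_width: 0.24
```

```bash
python3 - <<'E'
from h import *
for i in range(2):im,d=grab_frame("side")
exec(open("j.py").read())
plan([.5680,.2398,.055],65.9,50)
E
```

```text
47.55 [0.5684 0.24   0.0638] 65.68 [ 0.2828  0.1948  1.7522 -0.0091  1.2011  0.7105] [ 0.001 -0.011 -0.011 -0.     0.006  0.   ] [-0.0039 -0.0099 -0.9999] [ 0.3 -0.6 -0.4] 0.23822506058306467 def 0.0065
at [0.5684 0.24   0.0638] 65.68 rows 1 F [ 0.3 -0.6 -0.4] g 0.238 t 47.55
[-0.3, -0.3, 8.8, -0.2]
```

Emit:
{"api": "step_arm", "payload": {
  "steps": [
    [0, 0, 5, 0],
    [0, 0, 4, 0],
    [0, 0, 1.5, 0]
  ]
}}

```text
time: 47.85
tool_pos: [0.5694, 0.2403, 0.0551]
tool_rot: [0.003, 0.84, 0.542, -0.004]
contact_force: [-6.8, -0.4, 14.1]
gripper_width: 0.239
```

```bash
python3 - <<'E'
from h import *
grab_frame("side");exec(open("j.py").read())
E
```

```text
47.9 [0.5694 0.2403 0.0551] 65.68 [ 0.2827  0.2071  1.7542 -0.0089  1.1853  0.7105] [ 0.    -0.004  0.005 -0.003 -0.004  0.001] [-0.0025 -0.0093 -1.    ] [-4.3 -1.3  7. ] 0.23634413862620096 def 0.005
```

Seated. Releasing, retreating straight up, then backing off for a final look.

Emit:
{"api": "step_arm", "payload": {
  "steps": [
    [0, 0, 0, 0],
    [0, 0, 0, 0]
  ],
  "claw": 70
}}

```text
time: 48.1
tool_pos: [0.57, 0.2405, 0.0557]
tool_rot: [0.003, 0.84, 0.542, -0.003]
contact_force: [0.7, 0.0, 0.4]
gripper_width: 0.568
```

```bash
python3 - <<'E'
from h import *
for i in range(2):grab_frame("side")
exec(open("j.py").read())
E
```

```text
48.2 [0.5698 0.2404 0.0555] 65.68 [ 0.2828  0.2069  1.7538 -0.0089  1.1849  0.7105] [ 0.     0.001  0.002 -0.     0.003  0.001] [-0.0015 -0.009  -1.    ] [-0.5  0.5  0.4] 0.6976533351222759 def 0.004
```

Emit:
{"api": "step_arm", "payload": {
  "steps": [
    [0, 0, -5, 0],
    [0, 0, -12, 0],
    [0, 0, -20, 0],
    [0, 0, -28, 0],
    [0, 0, -28, 0],
    [0, 0, -25, 0],
    [0, 0, -20, 0],
    [0, 0, -10, 0]
  ]
}}

```text
time: 49.0
tool_pos: [0.569, 0.2415, 0.2118]
tool_rot: [0.003, 0.84, 0.542, -0.004]
contact_force: [0.6, -0.6, -0.6]
gripper_width: 0.696
```

Emit:
{"api": "step_arm", "payload": {
  "steps": [
    [-15, 0, 0, 0],
    [-28, 0, -5, 0],
    [-38, 0, -5, 0],
    [-38, 0, -5, 0],
    [-28, 0, 0, 0],
    [-15, 0, 0, 0],
    [-5, 0, 0, 0]
  ]
}}

```text
time: 49.7
tool_pos: [0.493, 0.0806, 0.2247]
tool_rot: [0.003, 0.84, 0.543, -0.007]
contact_force: [0.3, 0.2, 0.5]
gripper_width: 0.701
```

```bash
python3 - <<'E'
from h import *
for i in range(4):grab_frame("side")
s=state();print(s["time"],s["tool_pos"])
w,d=grab_frame("wrist");im,_=grab_frame("side");P=cloud(d,*Tcam("wrist",s))
for c,z in(([.5684,.24],.077),([.5482,.1951],.091),([.5278,.1495],.077),([.5077,.1045],.091)):
    m=(np.hypot(P[...,0]-c[0],P[...,1]-c[1])<.016)&(P[...,2]>.06);q=P[m];print(z,len(q),np.percentile(q[:,2],[50,95]).round(4) if len(q) else 0,(q[q[:,2]>np.percentile(q[:,2],50)-.003].mean(0)-[*c,0]).round(4) if len(q) else 0)
o=np.zeros((600,800,3),np.uint8);o[:420,:560]=w[:,:,::-1];t=cv2.resize(im[125:235,205:325,::-1],(240,220));o[380:600,560:800]=t
cv2.imwrite("pics/f.png",o)
E
```

```text
49.9 [0.49440326 0.08267818 0.22534686]
0.077 546 [0.0757 0.0774] [-0.0005 -0.0004  0.0761]
0.091 605 [0.0899 0.0915] [-0.0003  0.      0.0902]
0.077 385 [0.0762 0.0775] [0.0002 0.0001 0.0762]
0.091 10084 [0.317  0.3265] [-0.002  -0.0071  0.3212]
```

View pics/f.png

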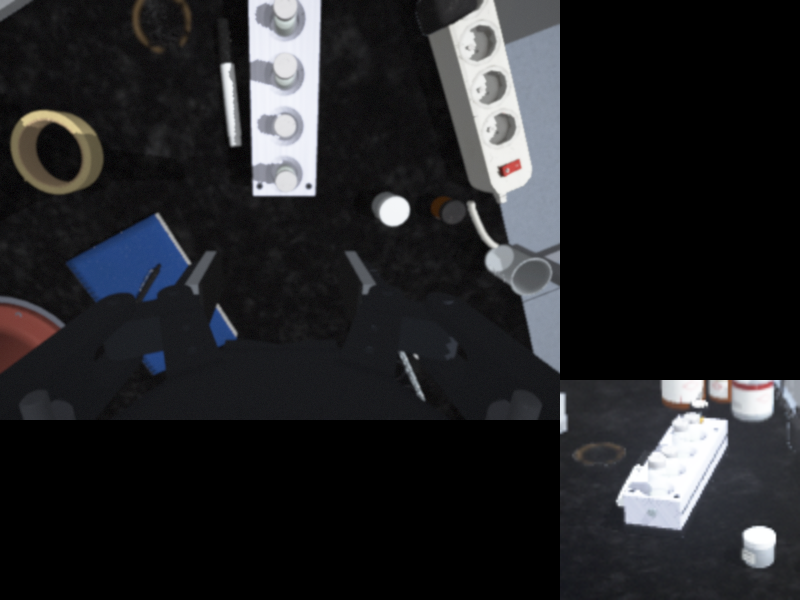

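All four vials stand upright in their wells, at (285,15), (285,70), (285,125) and (285,178). The cap heights of 77, 91 and 77 mm for wells 1–3 match seated vials. The height reading for well 4 was spoiled by the gripper in view, but its vial looks upright. Handing in.

```bash
python3 -c "
from plant import *
print(job_done())"
```

```text
the job is handed in; nothing more can be done
None
```

All four vials are in the warming block in the order asked, and I handed the job in at about 50 s of the 96 s allowed. Carrier places 1–4 (short, tall, short, tall from the tab) went into wells 1–4 counted from the dial. Each vial was lowered until the wrist felt the well floor, with readings of up to about 23 N vertically, before I released it.

**Last checks:** The wrist and side pictures show all four vials upright and the gripper clear of them.
- **Wells 1–3:** cap heights of 77, 91 and 77 mm match fully seated vials, centred to within 1 mm.
- **Well 4:** the height check failed because the gripper was in the depth window. I judged that vial by the picture and by the contact height when it was set down (hand at 62 mm, as expected).

**Tool tilt:** During the approach to the first vial, before anything had been touched, the tool tilted by up to about 8°. I spent about 12 s bringing it back upright. From the first grasp on, the tool stayed within about 2° of vertical.

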